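# Stow the hose couplings in the hidden drawer

## Task

First lift the tote's lid and prop it open on its stay, letting go of it; then press the push-to-open latch on the tool case so that its hidden drawer springs out, and move every brass hose coupling from the tote into the drawer. When they are all in, push the drawer fully home so that it stays latched, and finally trip the stay so that the tote's lid comes down shut. Leave everything else on the bench where it is.

Things in the scene. Friction and masses are not known exactly. Their poses are not given: they have to be found in the camera images.
- tote: Grey plastic tote with a black hinged lid, fixed on the left or right (the case on the other side): 210 x 290 x 75 mm (x, y, z), walls 5 mm, floor 20 mm thick. Origin: centre of its underside; x points away from the robot, to the hinge. A partition at x = 0.040, 55 mm tall, closes off the near compartment, where a ledge 24 wide, 14 high runs along each side wall.
- lid (a joint): Angle of the tote's lid, rad: 0 shut, grows as its near edge is lifted, stop at 1.45. 0.35 kg, 8 mm thick, reaches 215 mm from the hinge and, at the side, to tote y = -0.165. Damped: let go, it sinks softly in some 3 s. Lifted past about 1.22 it frees the stay, which springs up by itself; let go then, the lid sinks on to the stay and rests at about 1.10.
- lid_hinge (a point): Point on the lid's hinge axis (along the tote's y), at the middle of the tote's far rim, 77 mm above the bench.
- lid_bar (a point): Middle of the lid's handle: a round steel bar 12 mm thick and 100 mm long, along the tote's y, 40 mm out in front of the lid's near edge (255 mm from the hinge axis), held at its two ends; with the lid shut it is 81 mm above the bench.
- stay (a joint): Angle of the lid's prop, rad: about 0.05 folded flat under the shut lid, 0.73 sprung up with the lid on its tip. A steel rod 168 mm long outside the -y wall, pivot at tote (-0.075, -0.155, 0.063), pointing to the far side. Press its peg down about 45 mm (up to 15 N) to fold it: the lid rises to 1.2, then sinks shut once this is below 0.25. Keep the peg down till the lid is below 0.6.
- stay_knob (a point): Top of the stay's peg, 23 mm from its outer end: a black rubber peg 14 mm thick that sticks out 85 mm sideways (tote -y) from the stay, 75 mm from the stay's pivot. This point lies 52 mm clear of the lid's side. Folded flat it is 70 mm above the bench, at tote x = 0.000; sprung up about 120 mm above the bench, at tote x = -0.025.
- case: Grey steel tool case fixed to the bench, 150 x 240 x 85 mm (x, y, z). Origin: on the bench under the middle of its front face (the face towards the robot); x points away from the robot, into the case. A carrying handle on its top at x = 0.115, up to 110 mm above the bench.
- latch (a joint): Travel of the push-to-open latch, m: 0 up, 0.009 fully pressed. Sprung: starts at 2 N, about 6 N fully down. Past 0.007 it lets go of the hidden drawer.
- latch_top (a point): Centre of the top of the latch: a round steel push button 30 mm across on the case's top, 55 mm behind its front face; its top is 99 mm above the bench when up.
- drawer (a joint): Travel of the hidden drawer, m: 0 shut and latched (flush with the case's front, no handle), 0.100 fully out. Released, it springs out by itself, towards the robot, in about 1 s. To shut it, push its front: 2 to 3 N, up to 10 N at the end where the latch clicks (push till the front stands up to 5 mm inside the case, it then comes back flush, held).
- drawer_front (a point): Centre of the drawer's front face, 36 mm above the bench; the front is 224 mm wide and 60 mm high (6 to 66 mm above the bench), axes as the case's.
- drawer_in (a point): Centre of the drawer's inner floor, 10 mm above the bench; inside 95 mm (x) by 208 mm (y), walls 46 mm high from the drawer's underside (52 mm above the bench). Axes as the case's.
- coupling0: Brass hose coupling: six-sided collar 30 mm across flats and 16 mm tall, with a round barrel 23 mm thick and 22 mm long on top; 38 mm tall in all, 70 g. Origin: centre of the collar's free end (its underside when standing); z runs towards the barrel. Two to four are present, standing in the tote's near compartment (tote x -0.100 to 0.038, y -0.116 to 0.116), 20 mm above the bench.
- coupling1: Brass hose coupling: six-sided collar 30 mm across flats and 16 mm tall, with a round barrel 23 mm thick and 22 mm long on top; 38 mm tall in all, 70 g. Origin: centre of the collar's free end (its underside when standing); z runs towards the barrel. Two to four are present, standing in the tote's near compartment (tote x -0.100 to 0.038, y -0.116 to 0.116), 20 mm above the bench.
- coupling2: Brass hose coupling: six-sided collar 30 mm across flats and 16 mm tall, with a round barrel 23 mm thick and 22 mm long on top; 38 mm tall in all, 70 g. Origin: centre of the collar's free end (its underside when standing); z runs towards the barrel. Two to four are present, standing in the tote's near compartment (tote x -0.100 to 0.038, y -0.116 to 0.116), 20 mm above the bench.
- coupling3: Brass hose coupling: six-sided collar 30 mm across flats and 16 mm tall, with a round barrel 23 mm thick and 22 mm long on top; 38 mm tall in all, 70 g. Origin: centre of the collar's free end (its underside when standing); z runs towards the barrel. Two to four are present, standing in the tote's near compartment (tote x -0.100 to 0.038, y -0.116 to 0.116), 20 mm above the bench.
- jar: Glass jar with a red cap, 72 mm across, 110 mm tall, behind the work. To be left alone.
- spraycan: Spray can, 60 mm across, 170 mm tall, behind the work. To be left alone.
- pot: Black pot with two side handles, 100 mm across, 85 mm tall, behind the work. To be left alone.
- tape: Roll of pale tape lying flat, 90 mm across, 24 mm tall, near the robot on the centre line. To be left alone.
- wrench: Steel wrench 190 mm long, lying flat behind the work. To be left alone.
- screwdriver: Black-handled screwdriver 180 mm long, lying flat on the left. To be left alone.
- offcut: Pale wooden offcut 90 x 45 x 30 mm, on the right. To be left alone.
- stick: Short pale wooden stick 120 x 30 x 18 mm, lying across the tote's narrow far compartment. To be left alone.

How it is judged:
By the outcome, as a careful person would: the job done as asked, in the order asked, and still so for the second after the job is handed in, with the robot touching nothing.
Of coupling0, coupling1, coupling2, coupling3 only 2 to 4 are there at a start; the rules pass over those that are not, and their reading is None.
At some moment in a run one of coupling0, coupling1, coupling2, coupling3 may be knocked a few centimetres aside while the robot is not near it.
Once in a run the grip may slacken for a moment while it holds something.
It also fails if it takes over 210 s, if anything falls off the work surface, if the arm or the gripper's body presses on something with over 40 N, if the wrist force passes 120 N, or if a joint passes its speed limit or range.

## Robot

A 7-joint arm with a two-finger parallel gripper is mounted at the origin on the work surface. World frame = base frame: x ahead of the robot, y to its left, z up, the work surface at z = 0. Lengths are in m, angles in degrees, forces in N, time in s.
With the tool pointing down it reaches from about 0.425 to 0.875 m from the base axis. Payload 4.7 kg.
Tool frame: the origin (TCP) lies at the very end of the fingers, on their centre line; the grasp point (between the pads) lies 19 mm behind it; z points along the fingers, y is the line along which they close (so a half turn about z gives the same grasp; the last joint's range is limited). The gripper opens to 87 mm and grips with 3 to 60 N. Pads are 19 mm wide; open, the fingers measure 117 mm over their backs; the gripper's body (75 mm by 190 mm) begins 51 mm behind the grasp point.
Start: joints at [77.183, 18.392, -4.016, 83.108, 1.295, 78.541, -3.26], TCP at [0.153, -0.632, 0.223] pointing down, gripper open.
Joint ranges: [-163.93, 163.93], [-17.29, 119.83], [-79.2, 71.16], [3.27, 140.29], [-89.18, 269.18], [5.43, 117.66], [-154.24, 154.24]. Speed limits (degrees/s): [147.25, 147.25, 180, 180, 180, 180, 180].

## Interface

Orientations are given as [roll, pitch, yaw] about the fixed x, y, z axes, in that order (R = Rz(yaw) Ry(pitch) Rx(roll)).
In Python, from cell import get_obs, eyes, env gives the robot as it stands.
- The arm moves only by the tool servo_tool, never from a script. Its argument "series" is a list that holds one entry, the list of rows, each a list of 7 numbers: the shift along the tool's x, y, z in units of 300 mm (1.0 is 300 mm), then the turn, a rotation vector about the tool's x, y, z in units of pi rad (1.0 is pi rad), then the opening, from 0 (shut) to 1 (fully open). In form: [[[tx, ty, tz, wx, wy, wz, gripper], ...]]. A call has 1 to 12 rows; each row is the pose to reach, as a shift and turn from the pose commanded when the call began, along the tool's axes at that moment, turning the shorter way round; what a row does not reach only later rows make up. A row lasts 1/12 s, in which the tool goes at most 41.7 mm and 7.16 degrees, less where a joint would pass 70% of its speed; a pose out of reach is approached as far as the arm can. A call with a number of a shift or a turn outside -1 to 1 is refused whole. A call with a gripper value outside its range is refused whole. The fingers move at their own pace and stop on an object; "grip_force" is the grip in N (left out, the last holds). Time passes only in rows, so rows that repeat a pose let the fingers close. It gives the time, the measured TCP pose, the force, the opening and the grip force at its end, in the units of the state.
- get_obs(): the state, without advancing time (a new reading comes with each control period).
- eyes.read_camera(name): name is "side" or "top" or "wrist"; returns a dict with "frame" (420x560x3 uint8, red, green, blue), "depth" (420x560 float32, m along the optical axis (not along the pixel's ray), 0 where there is no reading), "fx", "fy", "cx", "cy" (pixels), "origin" and "rotation" of the camera in the world; the wrist camera has in their place "mount" (4x4, takes a point from camera to tool coordinates, whose origin is the TCP and whose axes are the flange's). Camera axes: x right, y down, z forward; pixel columns grow to the right and rows downward; lengths in m; the calibration is good to about 2 mm. The wrist camera is an equidistant fisheye: a pixel r from the principal point sees the ray r / f radians off the axis. A picture is of the moment at which its call begins: read the wrist's pose just before it.
- env.sign_off(): hands the job in; it is judged then, once.
The state is a dict: "time_s": time; "qpos": joint angles; "joint_velocities": joint speeds; "effort": joint torques, N m; "tool_pos": TCP position; "tool_rot": TCP orientation; "force": force on the tool from outside, world axes, zero at the start; "wrist_torque": the same for the moment, N m; "grip_width": finger opening in m; "grasp_force": force on a finger pad.
Only numpy, scipy, OpenCV 4.12 (cv2) and the standard library are available. Lean on these libraries where they do the work, as an engineer would, in place of code of your own. Each camera call takes 0.05 s, during which the arm holds its last target. There are 200 camera calls.

## Working session

There is one attempt and no reset: what is moved stays moved. The work goes in short steps, Python scripts to look and compute and a tool call to move; the robot and the scene stay as the last step left them, time stands still between calls to the robot, and variables do not carry over. Pictures are saved under pics/ and viewed, at most 14 in all, crops included, and the job is handed in when it is done.

Besides the shell and the picture viewer there is one more tool, called after "Call:" in YAML: its name, and indented under it one key for each argument. servo_tool: Moves the arm, as the interface text tells. Shifts and turns lie within -1 to 1; 1 stands for 300 mm of shift or pi rad of turn. Its arguments: {"type":"object","properties":{"series":{"type":"array"},"grip_force":{"type":"number"}},"required":["series"]}

```bash
mkdir -p pics; ls; cat > h.py <<'E'
import numpy as np, cv2
from cell import get_obs, eyes, env
from scipy.spatial.transform import Rotation as R
def cam(n):
    o=get_obs(); c=eyes.read_camera(n); c['obs']=o
    return c
def save(c,f): cv2.imwrite('pics/'+f,c['frame'][:,:,::-1])
def ptw(c,u,v,z=None):
    """pixel -> world by depth, or on plane z"""
    d=np.array([(u-c['cx'])/c['fx'],(v-c['cy'])/c['fy'],1.]); r=np.array(c['rotation']); o=np.array(c['origin'])
    w=r@d
    t=c['depth'][int(v),int(u)] if z is None else (z-o[2])/w[2]
    return o+t*w
def cloud(c):
    v,u=np.mgrid[0:420,0:560]; D=c['depth']
    P=np.stack([(u-c['cx'])/c['fx']*D,(v-c['cy'])/c['fy']*D,D],-1)
    return P@np.array(c['rotation']).T+np.array(c['origin'])
E
python3 - <<'E'
from h import *
o=get_obs(); print({k:np.round(v,3) if not isinstance(v,dict) else v for k,v in o.items()})
for n in('top','side'):
    c=cam(n); save(c,n+'0.png'); np.savez(n+'0.npz',**{k:v for k,v in c.items() if k!='obs'}); print(n,c['fx'],c['cx'],c['cy'],c['origin'],np.round(c['rotation'],3).tolist())
E
```

```text
pics
{'time_s': np.float64(0.0), 'qpos': array([77.183, 18.438, -4.017, 83.175,  1.293, 78.539, -3.261]), 'joint_velocities': array([-0.014,  0.019,  0.067, -0.01 ,  0.036,  0.093, -0.028]), 'effort': array([-0.0000e+00, -4.9129e+01, -4.0400e-01, -3.1253e+01, -6.4000e-02,
        4.4000e-02,  0.0000e+00]), 'tool_pos': array([ 0.153, -0.631,  0.221]), 'tool_rot': array([-1.79893e+02,  3.00000e-03,  1.36270e+01]), 'force': array([-0.454,  0.093, -0.469]), 'wrist_torque': array([0.046, 0.026, 0.032]), 'grasp_force': np.float64(0.0), 'grip_width': np.float64(0.087)}
top 475.63380413089027 283.0705491993059 209.99887211098508 [ 0.49735999 -0.00939059  1.43358675] [-175.732, 0.489, -90.205]
side 419.50424245773786 282.9221270086206 204.95045252238103 [0.11691021 0.82297034 1.00144592] [-134.337, -0.36, -150.899]
```

```bash
python3 - <<'E'
s=open('h.py').read()
s=s.replace("c['obs']=o\n","c['obs']=o\n    if 'rotation' in c: c['rotation']=R.from_euler('xyz',c['rotation'],degrees=True).as_matrix()\n")
open('h.py','w').write(s)
E
```

```text
(no output)
```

View pics/top0.png

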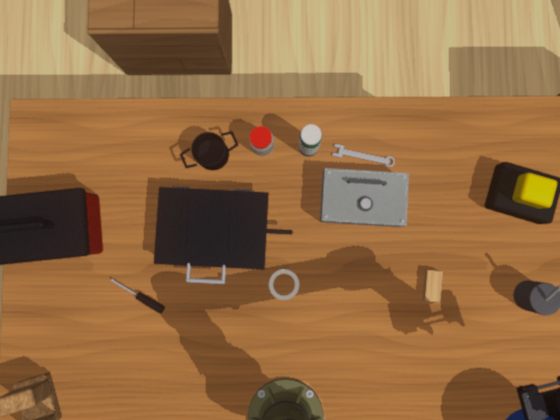

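View pics/side0.png

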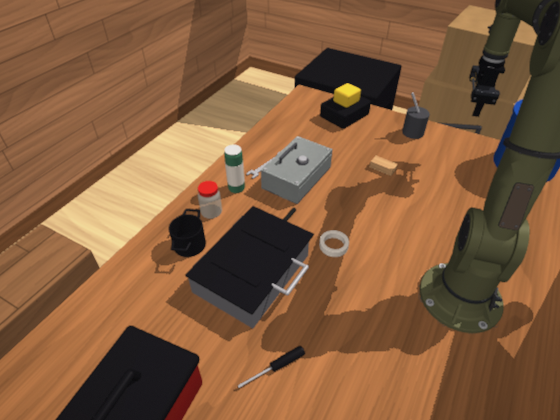

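```bash
python3 - <<'E'
from h import *
c=dict(np.load('top0.npz')); c['rotation']=R.from_euler('xyz',c['rotation'],degrees=True).as_matrix()
P=cloud(c); F=c['frame'].astype(int); 
v,u=np.mgrid[0:420,0:560]
hsv=cv2.cvtColor(c['frame'],cv2.COLOR_RGB2HSV)
def rect(m,z,name):
    m=cv2.morphologyEx(m.astype(np.uint8),cv2.MORPH_OPEN,np.ones((9,9)))
    k,_=cv2.findContours(m,0,2); k=max(k,key=cv2.contourArea)
    pts=np.array([ptw(c,*p[0].astype(float),z=z)[:2] for p in k]).astype(np.float32)
    r=cv2.minAreaRect(pts); print(name,r,np.round(cv2.boxPoints(r),4).tolist())
box=lambda a,b,e,f:(u>a)&(u<b)&(v>e)&(v<f)
lid=box(140,300,178,290)&(P[...,2]>.06); rect(lid,.081,'lid')
cs=box(305,425,158,240)&(P[...,2]>.07); rect(cs,.085,'case')
b=box(350,382,192,216)&(P[...,2]>.093); print('btn',b.sum(),ptw(c,u[b].mean(),v[b].mean(),.099),P[b].mean(0))
b=box(272,295,225,240)&(P[...,2]>.05); print('peg',b.sum(),P[b].min(0),P[b].max(0),ptw(c,u[b].max()+.5,v[b].mean(),.066),ptw(c,u[b].max()-5,v[u==u] .mean() if 0 else v[b].mean(),.066))
b=box(190,223,277,286)&(P[...,2]>.06); print('bar',b.sum(),P[b].mean(0),ptw(c,u[b].min(),v[b].mean(),.081),ptw(c,u[b].max(),v[b].mean(),.081))
for y in(0,1): pass
b=box(342,388,174,188)&(P[...,2]>.1); print('hdl',P[b].min(0),P[b].max(0))
m=box(240,310,120,160)&(P[...,2]>.08); print('jar/can',P[m].min(0),P[m].max(0))
m=box(180,240,128,172)&(P[...,2]>.05); print('pot',P[m].min(0),P[m].max(0))
m=box(265,302,266,303)&(P[...,2]>.012)&(P[...,2]<.04); print('tape',P[m].mean(0))
# plane fits
for m,n in((lid,'lid'),(cs,'case')): print(n,np.median(P[m][:,2]))
w=get_obs(); print(w['tool_pos'],w['tool_rot'])
E
```

```text
lid ((0.552669882774353, 0.20602506399154663), (0.31581541895866394, 0.22468851506710052), 86.86500549316406) [[0.4318999946117401, 0.054499998688697815], [0.6561999917030334, 0.0421999990940094], [0.6735000014305115, 0.35760000348091125], [0.44909998774528503, 0.36980000138282776]]
case ((0.6368958353996277, -0.23218943178653717), (0.24136176705360413, 0.15100179612636566), 86.20877838134766) [[0.553600013256073, -0.3476000130176544], [0.7042999863624573, -0.35760000348091125], [0.7202000021934509, -0.11680000275373459], [0.5695000290870667, -0.10679999738931656]]
btn 124 [ 0.61568286 -0.23230698  0.099     ] [ 0.61179488 -0.22518424  0.14177403]
peg 99 [ 0.49735999 -0.0234545   0.06712816] [0.54747333 0.03091535 1.43358675] [ 0.53944394 -0.02497194  0.066     ] [ 0.53950476 -0.00916816  0.066     ]
bar 136 [0.40343377 0.2121022  0.11689998] [0.40100647 0.2626406  0.081     ] [0.40074582 0.17495516 0.081     ]
hdl [ 0.49735999 -0.28643485  0.10101611] [ 0.68308402 -0.00939059  1.43358675]
jar/can [ 0.49735999 -0.07339499  0.08025912] [0.83545765 0.09627817 1.43358675]
pot [ 0.49735999 -0.00939059  0.05000062] [0.82947912 0.29724273 1.43358675]
tape [ 3.84995554e-01 -2.39537166e-04  2.50302744e-02]
lid 0.08660104549827485
case 0.08684104049408314
[ 0.15295331 -0.63122656  0.22161486] [-1.79903037e+02  5.21798160e-03  1.36257625e+01]
```

```bash
cat >> h.py <<'E'
TO=np.array([.551,.213,0]); TR=R.from_euler('z',-3.14,degrees=True)
CO=np.array([.5615,-.2272,0]); CR=R.from_euler('z',-3.8,degrees=True)
tote=lambda x,y,z: TO+TR.apply([x,y,z])
case=lambda x,y,z: CO+CR.apply([x,y,z])
def plan(*wps):
    """wps: (pos, yaw, tilt) ; tilt>0 leans tool's top towards -x. prints one row per call"""
    o=get_obs(); p=np.array(o['tool_pos']); q=R.from_euler('xyz',o['tool_rot'],degrees=True)
    print('at',np.round(p,4),np.round(o['tool_rot'],1),'w',round(float(o['grip_width']),4),'t',round(float(o['time_s']),1),'F',np.round(o['force'],1))
    for w in wps:
        pos,yaw=np.array(w[0]),w[1]; tilt=w[2] if len(w)>2 else 0
        qn=R.from_euler('y',-tilt,degrees=True)*R.from_euler('xyz',[180,0,yaw],degrees=True)
        s=q.inv().apply(pos-p)/.3; dq=q.inv()*qn; t=dq.as_rotvec()/np.pi
        n=max(np.linalg.norm(pos-p)/.0417,np.degrees(dq.magnitude())/7.16)
        print(np.round(np.r_[s,t],3).tolist(),'rows',round(n,1),'->',np.round(pos,3)); p,q=pos,qn
E
python3 - <<'E'
from h import *
plan(((.36,-.47,.26),13.6),((.55,-.25,.26),60),((.5,0,.26),86.9),((*tote(-.15,.004,0)[:2],.16),86.9),((*tote(-.15,.004,0)[:2],.064),86.9))
E
```

```text
at [ 0.153  -0.6312  0.2216] [-179.9    0.    13.6] w 0.0867 t 0.1 F [-0.1  0.5 -0.3]
[0.797, -0.36, -0.127, -0.001, 0.0, 0.0] rows 6.4 -> [ 0.36 -0.47  0.26]
[0.788, -0.564, -0.0, 0.0, 0.0, -0.258] rows 7.0 -> [ 0.55 -0.25  0.26]
[0.638, -0.561, -0.0, 0.0, 0.0, -0.149] rows 6.1 -> [0.5  0.   0.26]
[0.732, -0.369, 0.333, 0.0, 0.0, 0.0] rows 6.4 -> [0.401 0.225 0.16 ]
[0.0, -0.0, 0.32, 0.0, 0.0, 0.0] rows 2.3 -> [0.401 0.225 0.064]
```

Call:
servo_tool:
  series:
    - [[0.797,-0.36,-0.127,0,0,0,0.4],[0.797,-0.36,-0.127,0,0,0,0.4],[0.797,-0.36,-0.127,0,0,0,0.4],[0.797,-0.36,-0.127,0,0,0,0.4],[0.797,-0.36,-0.127,0,0,0,0.4],[0.797,-0.36,-0.127,0,0,0,0.4],[0.797,-0.36,-0.127,0,0,0,0.4],[0.797,-0.36,-0.127,0,0,0,0.4]]
  grip_force: 20

```text
time_s: 0.77
tool_pos: [0.3657, -0.4658, 0.2613]
tool_rot: [-180.0, -0.2, 14.2]
force: [-0.3, -0.1, 0.0]
grip_width: 0.0416
grasp_force: 0.0
```

Call:
servo_tool:
  series:
    - [[0.788,-0.564,0,0,0,-0.258,0.35],[0.788,-0.564,0,0,0,-0.258,0.35],[0.788,-0.564,0,0,0,-0.258,0.35],[0.788,-0.564,0,0,0,-0.258,0.35],[0.788,-0.564,0,0,0,-0.258,0.35],[0.788,-0.564,0,0,0,-0.258,0.35],[0.788,-0.564,0,0,0,-0.258,0.35],[0.788,-0.564,0,0,0,-0.258,0.35],[0.788,-0.564,0,0,0,-0.258,0.35],[0.788,-0.564,0,0,0,-0.258,0.35]]

```text
time_s: 1.6
tool_pos: [0.549, -0.2519, 0.2599]
tool_rot: [-179.9, 0.1, 60.0]
force: [-0.2, -0.2, 0.3]
grip_width: 0.0306
grasp_force: 0.0
```

Call:
servo_tool:
  series:
    - [[0.638,-0.561,0,0,0,-0.149,0.35],[0.638,-0.561,0,0,0,-0.149,0.35],[0.638,-0.561,0,0,0,-0.149,0.35],[0.638,-0.561,0,0,0,-0.149,0.35],[0.638,-0.561,0,0,0,-0.149,0.35],[0.638,-0.561,0,0,0,-0.149,0.35],[0.638,-0.561,0,0,0,-0.149,0.35],[0.638,-0.561,0,0,0,-0.149,0.35]]

```text
time_s: 2.27
tool_pos: [0.4989, 0.0005, 0.2611]
tool_rot: [179.9, 0.1, 87.0]
force: [0.1, -0.7, 1.3]
grip_width: 0.0305
grasp_force: 0.0
```

Call:
servo_tool:
  series:
    - [[0.732,-0.369,0.333,0,0,0,0.35],[0.732,-0.369,0.333,0,0,0,0.35],[0.732,-0.369,0.333,0,0,0,0.35],[0.732,-0.369,0.333,0,0,0,0.35],[0.732,-0.369,0.333,0,0,0,0.35],[0.732,-0.369,0.333,0,0,0,0.35],[0.732,-0.369,0.333,0,0,0,0.35],[0.732,-0.369,0.333,0,0,0,0.35],[0.732,-0.369,0.333,0,0,0,0.35]]

```text
time_s: 3.02
tool_pos: [0.4021, 0.2226, 0.1605]
tool_rot: [-180.0, 0.1, 86.7]
force: [0.9, -0.5, 0.2]
grip_width: 0.0306
grasp_force: 0.0
```

Call:
servo_tool:
  series:
    - [[0,-0.003,0.16,0,0,0,0.35],[0,-0.003,0.16,0,0,0,0.35],[0,-0.003,0.325,0,0,0,0.35],[0,-0.003,0.325,0,0,0,0.35],[0,-0.003,0.325,0,0,0,0.35],[0,-0.003,0.325,0,0,0,0.0],[0,-0.003,0.325,0,0,0,0.0],[0,-0.003,0.325,0,0,0,0.0],[0,-0.003,0.325,0,0,0,0.0],[0,-0.003,0.325,0,0,0,0.0],[0,-0.003,0.325,0,0,0,0.0]]

```text
time_s: 3.93
tool_pos: [0.4005, 0.2252, 0.0646]
tool_rot: [179.9, 0.0, 86.9]
force: [-3.4, -1.4, 6.7]
grip_width: 0.0112
grasp_force: 20.0
```

```bash
python3 - <<'E'
from h import *
o=get_obs(); p=np.array(o['tool_pos']); print(p,o['force'],o['grip_width'],o['grasp_force'])
ex=TR.apply([1,0,0]); a0=np.arctan2(4,255); r=np.hypot(.255,.004)
out=[]
for a in np.linspace(0,1.30,25)[1:]:
    d=r*(np.cos(a0)-np.cos(a0+a)); dz=r*(np.sin(a0+a)-np.sin(a0)); out.append((round(a,3),round(d/.3,3),round(-dz/.3,3)))
print(out)
E
```

```text
[0.40046424 0.22515539 0.06462463] [-3.44440053 -1.37951163  6.66522926] 0.011158494613812846 20.000799000263214
[(np.float64(0.054), np.float64(0.002), np.float64(-0.046)), (np.float64(0.108), np.float64(0.006), np.float64(-0.092)), (np.float64(0.162), np.float64(0.013), np.float64(-0.137)), (np.float64(0.217), np.float64(0.023), np.float64(-0.182)), (np.float64(0.271), np.float64(0.035), np.float64(-0.227)), (np.float64(0.325), np.float64(0.049), np.float64(-0.271)), (np.float64(0.379), np.float64(0.065), np.float64(-0.314)), (np.float64(0.433), np.float64(0.084), np.float64(-0.356)), (np.float64(0.488), np.float64(0.105), np.float64(-0.397)), (np.float64(0.542), np.float64(0.129), np.float64(-0.436)), (np.float64(0.596), np.float64(0.154), np.float64(-0.475)), (np.float64(0.65), np.float64(0.181), np.float64(-0.512)), (np.float64(0.704), np.float64(0.211), np.float64(-0.547)), (np.float64(0.758), np.float64(0.242), np.float64(-0.581)), (np.float64(0.812), np.float64(0.275), np.float64(-0.613)), (np.float64(0.867), np.float64(0.31), np.float64(-0.643)), (np.float64(0.921), np.float64(0.346), np.float64(-0.671)), (np.float64(0.975), np.float64(0.384), np.float64(-0.698)), (np.float64(1.029), np.float64(0.423), np.float64(-0.722)), (np.float64(1.083), np.float64(0.464), np.float64(-0.744)), (np.float64(1.138), np.float64(0.505), np.float64(-0.764)), (np.float64(1.192), np.float64(0.548), np.float64(-0.781)), (np.float64(1.246), np.float64(0.591), np.float64(-0.796)), (np.float64(1.3), np.float64(0.635), np.float64(-0.809))]
```

Call:
servo_tool:
  series:
    - [[0,0.002,-0.046,0,0,0,0],[0,0.006,-0.092,0,0,0,0],[0,0.013,-0.137,0,0,0,0],[0,0.023,-0.182,0,0,0,0],[0,0.035,-0.227,0,0,0,0],[0,0.049,-0.271,0,0,0,0],[0,0.065,-0.314,0,0,0,0],[0,0.084,-0.356,0,0,0,0],[0,0.105,-0.397,0,0,0,0],[0,0.129,-0.436,0,0,0,0],[0,0.154,-0.475,0,0,0,0],[0,0.181,-0.512,0,0,0,0]]
  grip_force: 25

```text
time_s: 4.93
tool_pos: [0.4514, 0.2224, 0.2174]
tool_rot: [-179.7, 0.1, 87.0]
force: [-7.0, -0.6, 2.5]
grip_width: 0.0111
grasp_force: 25.0
```

Call:
servo_tool:
  series:
    - [[0,0.03,-0.035,0,0,0,0],[0,0.061,-0.069,0,0,0,0],[0,0.094,-0.101,0,0,0,0],[0,0.129,-0.131,0,0,0,0],[0,0.165,-0.159,0,0,0,0],[0,0.203,-0.186,0,0,0,0],[0,0.242,-0.21,0,0,0,0],[0,0.283,-0.232,0,0,0,0],[0,0.324,-0.252,0,0,0,0],[0,0.367,-0.269,0,0,0,0],[0,0.41,-0.284,0,0,0,0],[0,0.454,-0.297,0,0,0,0]]

```text
time_s: 5.93
tool_pos: [0.59, 0.2149, 0.309]
tool_rot: [179.9, 0.0, 86.9]
force: [-4.2, -1.1, 6.4]
grip_width: 0.0108
grasp_force: 25.0
```

Call:
servo_tool:
  series:
    - [[0,0,0,0,0,0,0],[0,0,0,0,0,0,0],[0,0,0,0,0,0,0],[0,0,0,0,0,0,0]]

```text
time_s: 6.27
tool_pos: [0.5902, 0.215, 0.3072]
tool_rot: [179.9, -0.0, 86.9]
force: [-1.9, 0.1, 7.0]
grip_width: 0.0112
grasp_force: 25.0
```

```bash
python3 - <<'E'
from h import *
c=cam('top'); save(c,'top1.png'); s=cam('side'); save(s,'side1.png'); print(c['obs'])
cv2.imwrite('pics/a.png',np.hstack([s['frame'][120:380,150:420],c['frame'][120:380,130:430]])[:,:,::-1])
E
```

```text
{'time_s': 6.2667, 'qpos': array([ 16.47034793,  21.27295387, -52.19287781,  77.33275876,
        16.67611324,  89.19588541, -37.05501141]), 'joint_velocities': array([ 0.03560862, -0.13423025, -0.24792145,  0.25722713, -0.08055318,
        0.07891629,  0.00097967]), 'effort': array([ 5.43342680e-01, -3.78852153e+01, -7.17769772e+00, -2.81796223e+01,
        4.17682054e-01, -6.18283823e-01,  6.46114509e-03]), 'tool_pos': array([0.59016279, 0.21502371, 0.30721122]), 'tool_rot': array([ 1.79926094e+02, -3.41722196e-02,  8.69105697e+01]), 'force': array([-1.93674208,  0.11416724,  7.04556037]), 'wrist_torque': array([-0.02122721,  0.35367875, -0.02023942]), 'grasp_force': 25.00393509864807, 'grip_width': 0.011220251981036797}
```

View pics/a.png

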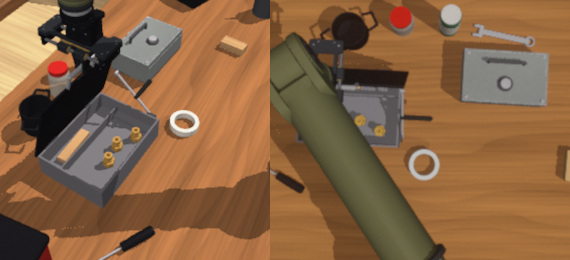

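Call:
servo_tool:
  series:
    - [[0,0,0,0,0,0,0.35],[0,0,0,0,0,0,0.35],[0,-0.02,-0.02,0,0,0,0.35],[0,-0.02,-0.04,0,0,0,0.35],[0,-0.02,-0.07,0,0,0,0.35],[0,-0.02,-0.14,0,0,0,0.35],[0,-0.02,-0.22,0,0,0,0.35],[0,-0.02,-0.3,0,0,0,0.35],[0,-0.02,-0.4,0,0,0,0.35]]

```text
time_s: 7.12
tool_pos: [0.5841, 0.2143, 0.427]
tool_rot: [-180.0, 0.0, 86.9]
force: [0.9, 1.1, 0.0]
grip_width: 0.0305
grasp_force: 0.0
```

```bash
python3 - <<'E'
from h import *
plan(((.5,0.05,.42),86.9),((.5,-.1,.3),70),((*case(.055,0,0)[:2],.16),70),((*case(.055,0,0)[:2],.104),70),((*case(.055,0,0)[:2],.0895),70))
E
```

```text
at [0.5841 0.2143 0.427 ] [-180.     0.    86.9] w 0.0305 t 7.1 F [0.9 1.1 0. ]
[-0.562, -0.25, 0.024, -0.0, 0.0, -0.0] rows 4.4 -> [0.5  0.05 0.42]
[-0.499, 0.027, 0.4, 0.0, -0.0, 0.094] rows 4.6 -> [ 0.5 -0.1  0.3]
[-0.277, 0.514, 0.467, 0.0, 0.0, 0.0] rows 5.4 -> [ 0.616 -0.231  0.16 ]
[0.0, -0.0, 0.187, 0.0, 0.0, 0.0] rows 1.3 -> [ 0.616 -0.231  0.104]
[0.0, -0.0, 0.048, 0.0, 0.0, 0.0] rows 0.3 -> [ 0.616 -0.231  0.09 ]
```

Call:
servo_tool:
  series:
    - [[-0.562,-0.25,0.024,0,0,0,0],[-0.562,-0.25,0.024,0,0,0,0],[-0.562,-0.25,0.024,0,0,0,0],[-0.562,-0.25,0.024,0,0,0,0],[-0.562,-0.25,0.024,0,0,0,0],[-0.562,-0.25,0.024,0,0,0,0],[-0.562,-0.25,0.024,0,0,0,0]]

```text
time_s: 7.7
tool_pos: [0.5003, 0.0497, 0.4198]
tool_rot: [179.9, 0.1, 86.7]
force: [-0.6, 1.4, -0.1]
grip_width: 0.0014
grasp_force: 0.0
```

Call:
servo_tool:
  series:
    - [[-0.499,0.027,0.4,0,0,0.094,0],[-0.499,0.027,0.4,0,0,0.094,0],[-0.499,0.027,0.4,0,0,0.094,0],[-0.499,0.027,0.4,0,0,0.094,0],[-0.499,0.027,0.4,0,0,0.094,0],[-0.499,0.027,0.4,0,0,0.094,0]]

```text
time_s: 8.2
tool_pos: [0.4987, -0.103, 0.2946]
tool_rot: [-179.6, 0.1, 69.7]
force: [-1.3, -1.1, -0.4]
grip_width: 0.0004
grasp_force: 0.0
```

Call:
servo_tool:
  series:
    - [[-0.277,0.514,0.467,0,0,0,0],[-0.277,0.514,0.467,0,0,0,0],[-0.277,0.514,0.467,0,0,0,0],[-0.277,0.514,0.467,0,0,0,0],[-0.277,0.514,0.467,0,0,0,0],[-0.277,0.514,0.467,0,0,0,0],[-0.277,0.514,0.467,0,0,0,0],[-0.277,0.514,0.467,0,0,0,0]]

```text
time_s: 8.87
tool_pos: [0.6179, -0.2275, 0.158]
tool_rot: [-179.9, -0.2, 70.1]
force: [0.0, 0.1, -0.3]
grip_width: 0.0007
grasp_force: 0.0
```

```bash
python3 - <<'E'
from h import *
plan(((*case(.055,0,0)[:2],.104),70),((*case(.055,0,0)[:2],.0895),70))
c=cam('top'); save(c,'top2.png'); s=cam('side'); save(s,'side2.png')
cv2.imwrite('pics/b.png',np.hstack([cv2.resize(s['frame'][200:330,180:360],None,fx=2,fy=2),cv2.resize(c['frame'][170:300,130:320],None,fx=2,fy=2)])[:,:,::-1])
E
```

```text
at [ 0.6179 -0.2275  0.158 ] [-179.9   -0.2   70.1] w 0.0007 t 8.9 F [ 0.   0.1 -0.3]
[-0.013, -0.001, 0.18, -0.001, -0.001, 0.001] rows 1.3 -> [ 0.616 -0.231  0.104]
[0.0, -0.0, 0.048, 0.0, 0.0, 0.0] rows 0.3 -> [ 0.616 -0.231  0.09 ]
```

View pics/b.png

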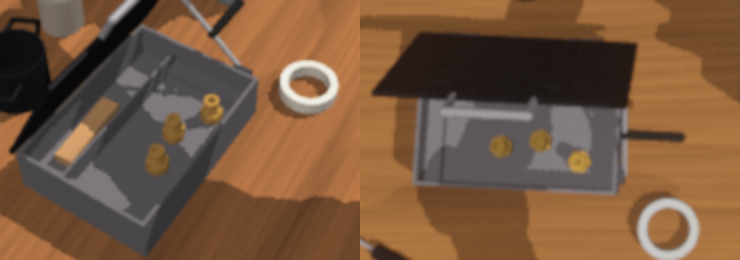

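Call:
servo_tool:
  series:
    - [[-0.013,-0.001,0.17,0,0,0,0],[-0.013,-0.001,0.17,0,0,0,0],[-0.013,-0.001,0.17,0,0,0,0],[-0.013,-0.001,0.2,0,0,0,0],[-0.013,-0.001,0.215,0,0,0,0],[-0.013,-0.001,0.23,0,0,0,0],[-0.013,-0.001,0.23,0,0,0,0],[-0.013,-0.001,0.23,0,0,0,0]]

```text
time_s: 9.63
tool_pos: [0.6164, -0.2334, 0.0913]
tool_rot: [179.8, -0.0, 70.0]
force: [0.1, 0.3, 6.0]
grip_width: 0.0004
grasp_force: 2.6
```

```bash
cat > cpl.py <<'E'
from h import *
def find(c):
    f=cv2.cvtColor(c['frame'],cv2.COLOR_RGB2HSV)
    m=((f[...,0]>12)&(f[...,0]<32)&(f[...,1]>130)&(f[...,2]>60)).astype(np.uint8)
    return m
def locate(c):
    """couplings from top cam; mask restricted to tote interior; midpoint between base & top height"""
    m=find(c); ok=np.zeros_like(m)
    poly=np.array([px(c,tote(x,y,.03)) for x,y in((-.1,-.138),(-.1,.138),(.036,.138),(.036,-.138))]).astype(np.int32)
    cv2.fillPoly(ok,[poly],1); m=m*ok
    n,_,st,ce=cv2.connectedComponentsWithStats(m)
    out=[]
    for i in range(1,n):
        if st[i,4]>40:
            w=ptw(c,*ce[i],z=.044); out.append(w); t=TR.inv().apply(w-TO)
            print('area',st[i,4],st[i,2:4],'px',np.round(ce[i],1),'world',np.round(w,4),'tote',np.round(t,4))
    return out
def px(c,w):
    p=np.array(c['rotation']).T@(np.array(w)-np.array(c['origin'])); return [c['fx']*p[0]/p[2]+c['cx'],c['fy']*p[1]/p[2]+c['cy']]
E
python3 - <<'E'
from cpl import *
print(get_obs()['force'],get_obs()['tool_pos'])
c=cam('top'); save(c,'top3.png'); locate(c)
s=cam('side'); m=find(s)
n,_,st,ce=cv2.connectedComponentsWithStats(m)
for i in range(1,n):
    if st[i,4]>40: w=ptw(s,*ce[i],z=.042); print('side',st[i],np.round(w,4))
E
```

```text
[0.09635123 0.29913752 6.00172109] [ 0.61639358 -0.23335956  0.0913497 ]
area 83 [11 11] px [219.9 240.2] world [0.5136 0.1869 0.044 ] tote [-0.0359 -0.0282  0.044 ]
area 83 [11 10] px [200.2 242.7] world [0.5065 0.2443 0.044 ] tote [-0.0462  0.0289  0.044 ]
area 85 [11 10] px [239.2 250.5] world [0.4834 0.1304 0.044 ] tote [-0.0629 -0.0861  0.044 ]
side [447   1  36  11  77] [ 0.4789 -2.1912  0.042 ]
side [226   3  19  17  83] [ 1.6843 -1.3922  0.042 ]
side [ 99   9  36  21 172] [ 2.2161 -0.9199  0.042 ]
side [197  11  30  14 139] [ 1.7398 -1.2407  0.042 ]
side [186  21  24  12  76] [ 1.7501 -1.0897  0.042 ]
side [534  20  26  49 140] [-0.0527 -1.8768  0.042 ]
side [41 25 14 12 43] [ 2.4339 -0.6145  0.042 ]
side [278  24  27  12  89] [ 1.2378 -1.3162  0.042 ]
side [145  28  13  15  52] [ 1.8919 -0.8773  0.042 ]
side [ 0 31 19  9 54] [ 2.5495 -0.4617  0.042 ]
side [126  30  18  14  64] [ 1.9464 -0.8004  0.042 ]
side [215  30  20  20  97] [ 1.4894 -1.0172  0.042 ]
side [ 37  39  24  28 116] [ 2.1868 -0.4294  0.042 ]
side [138  41  10   9  42] [ 1.8329 -0.7377  0.042 ]
side [103  43  1
[... 1038 characters left out ...]
[ 46 116  47  29 200] [1.538  0.0055 0.042 ]
side [119 116  17  16  54] [ 1.3794 -0.1434  0.042 ]
side [ 56 132  27  16 110] [1.4804 0.0544 0.042 ]
side [ 75 145  28  18 135] [1.3522 0.0745 0.042 ]
side [ 20 146  36  26 154] [1.495  0.1968 0.042 ]
side [  3 154  17  16  52] [1.5548 0.2474 0.042 ]
side [  0 167  27  17 128] [1.4937 0.2982 0.042 ]
side [ 27 185  15  19  47] [1.3362 0.3233 0.042 ]
side [271 194  23  20 142] [ 0.5931 -0.0457  0.042 ]
side [251 198  44  33 470] [0.6053 0.0141 0.042 ]
side [325 239  18   9 102] [0.378  0.0305 0.042 ]
side [280 247  11  15 122] [0.4829 0.1393 0.042 ]
side [262 257  10  15 118] [0.5124 0.197  0.042 ]
side [253 272  11  16 131] [0.5051 0.2546 0.042 ]
```

Call:
servo_tool:
  series:
    - [[0,0,-0.1,0,0,0,0.5],[0,0,-0.3,0,0,0,0.5],[0,0,-0.5,0,0,0,0.5],[0,0,-0.5,0,0,0,0.5],[0,0,-0.5,0,0,0,0.5],[0,0,-0.5,0,0,0,0.5],[0,0,-0.5,0,0,0,0.5],[0,0,-0.5,0,0,0,0.5],[0,0,-0.5,0,0,0,0.5],[0,0,-0.5,0,0,0,0.5],[0,0,-0.5,0,0,0,0.5],[0,0,-0.5,0,0,0,0.5]]

```text
time_s: 10.73
tool_pos: [0.6148, -0.2338, 0.239]
tool_rot: [-179.9, -0.0, 70.0]
force: [-0.1, 0.6, 0.0]
grip_width: 0.0433
grasp_force: 0.0
```

```bash
python3 - <<'E'
from cpl import *
c=cam('top'); save(c,'top4.png'); cp=locate(c); np.save('cp.npy',cp)
P=cloud(c); v,u=np.mgrid[0:420,0:560]
F=c['frame'].astype(int); 
for x in(-.12,-.1,-.095,-.09,-.05,0): 
    q=np.array(px(c,case(x,.05,.06))).astype(int); print(x,P[q[1],q[0]],F[q[1],q[0]])
w=cam('wrist'); save(w,'w4.png'); print(w['mount'],w['fx'],w['cx'],w['cy'])
cv2.imwrite('pics/c.png',c['frame'][140:320,130:430][:,:,::-1])
# third coupling tote x-.063,y-.086
for a in cp:
    plan((( .5,-.05,.28),0),((a[0],a[1],.2),-3),((a[0],a[1],.032),-3))
E
```

```text
area 78 [11 11] px [219.9 240. ] world [0.5142 0.1869 0.044 ] tote [-0.0353 -0.0281  0.044 ]
area 83 [11 10] px [200.2 242.7] world [0.5065 0.2443 0.044 ] tote [-0.0462  0.0289  0.044 ]
area 85 [11 10] px [239.1 250.5] world [0.4834 0.1308 0.044 ] tote [-0.063  -0.0858  0.044 ]
-0.12 [ 0.44461124 -0.17307695  0.00318653] [161 110  64]
-0.1 [ 0.46682952 -0.16897861  0.06618718] [148 140 131]
-0.095 [ 0.47165302 -0.17465455  0.01820823] [76 72 70]
-0.09 [ 0.4744034  -0.17613362  0.00587087] [67 60 62]
-0.05 [ 0.51606098 -0.17901907  0.01128203] [90 85 88]
0 [ 0.56590008 -0.17343007  0.08743931] [137 138 135]
[[ 3.94043219e-04 -9.70455182e-01 -2.41281130e-01  6.61882409e-02]
 [ 9.99999903e-01  3.35466475e-04  2.83851464e-04  6.73960934e-04]
 [-1.94523394e-04 -2.41281219e-01  9.70455221e-01 -1.63521479e-01]
 [ 0.00000000e+00  0.00000000e+00  0.00000000e+00  1.00000000e+00]] 325.19226210127806 278.60404218574087 208.90303551576562
at [ 0.6149 -0.2338  0.2393] [-180.    0.   70.] w 0.0434 t 10.8 F [-0.7 -0.   0.5]
[0.444, -0.57, -0.135, -0.0, 0.0, 0.389] rows 9.8 -> [ 0.5  -0.05  0.28]
[0.047, -0.79, 0.267, 0.0, -0.0, 0.017] rows 6.0 -> [0.514 0.187 0.2  ]
[-0.0, -0.0, 0.56, 0.0, 0.0, 0.0] rows 4.0 -> [0.514 0.187 0.032]
at [ 0.6149 -0.2338  0.2393] [-180.    0.   70.] w 0.0434 t 10.8 F [-0.7 -0.   0.5]
[0.444, -0.57, -0.135, -0.0, 0.0, 0.389] rows 9.8 -> [ 0.5  -0.05  0.28]
[0.022, -0.981, 0.267, 0.0, -0.0, 0.017] rows 7.3 -> [0.506 0.244 0.2  ]
[-0.0, -0.0, 0.56, 0.0, 0.0, 0.0] rows 4.0 -> [0.506 0.244 0.032]
at [ 0.6149 -0.2338  0.2393] [-180.    0.   70.] w 0.0434 t 10.8 F [-0.7 -0.   0.5]
[0.444, -0.57, -0.135, -0.0, 0.0, 0.389] rows 9.8 -> [ 0.5  -0.05  0.28]
[-0.055, -0.603, 0.267, 0.0, -0.0, 0.017] rows 4.8 -> [0.483 0.131 0.2  ]
[-0.0, -0.0, 0.56, 0.0, 0.0, 0.0] rows 4.0 -> [0.483 0.131 0.032]
```

View pics/c.png

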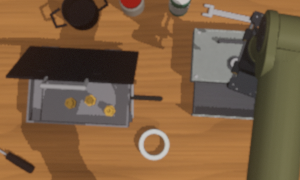

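```bash
cat >> cpl.py <<'E'
def gp(x,y,z,tilt=15):
    "TCP for pad axis above coupling at world x,y with TCP at z"
    return (x+.019*np.sin(np.radians(tilt)),y,z)
def wray(w,u,v,z):
    o=w['obs']; d=np.array([u-w['cx'],v-w['cy']]); r=np.linalg.norm(d); th=r/w['fx']
    ray=np.r_[d/max(r,1e-9)*np.sin(th),np.cos(th)]; M=np.array(w['mount'])
    q=R.from_euler('xyz',o['tool_rot'],degrees=True); p=np.array(o['tool_pos'])+q.apply(M[:3,3]); g=q.apply(M[:3,:3]@ray)
    return p+g*(z-p[2])/g[2]
def wfind(w,zz=.05,minA=150,tote_only=True):
    m=find(w); n,_,st,ce=cv2.connectedComponentsWithStats(m)
    for i in range(1,n):
        if st[i,4]>minA:
            a=wray(w,*ce[i],zz); t=TR.inv().apply(a-TO)
            if not tote_only or (abs(t[0]+.03)<.08 and abs(t[1])<.15): print('wrist',st[i],np.round(ce[i]),'world',np.round(a,4),'tote',np.round(t,4))
E
python3 - <<'E'
from cpl import *
a=(.4834,.1308)
plan(((.47,-.1,.28),120),((.47,0.05,.28),177),(gp(*a,.17),177,15))
E
```

```text
at [ 0.6149 -0.2338  0.2393] [-180.    0.   70.] w 0.0434 t 10.8 F [-0.7 -0.   0.5]
[0.254, -0.607, -0.135, -0.0, -0.0, -0.278] rows 7.0 -> [ 0.47 -0.1   0.28]
[0.433, 0.25, 0.0, -0.0, 0.0, -0.317] rows 8.0 -> [0.47 0.05 0.28]
[-0.047, 0.272, 0.367, -0.004, -0.083, -0.0] rows 3.3 -> [0.488 0.131 0.17 ]
```

Call:
servo_tool:
  series:
    - [[0.254,-0.607,-0.135,0,0,-0.278,0.55],[0.254,-0.607,-0.135,0,0,-0.278,0.55],[0.254,-0.607,-0.135,0,0,-0.278,0.55],[0.254,-0.607,-0.135,0,0,-0.278,0.55],[0.254,-0.607,-0.135,0,0,-0.278,0.55],[0.254,-0.607,-0.135,0,0,-0.278,0.55],[0.254,-0.607,-0.135,0,0,-0.278,0.55],[0.254,-0.607,-0.135,0,0,-0.278,0.55],[0.254,-0.607,-0.135,0,0,-0.278,0.55],[0.254,-0.607,-0.135,0,0,-0.278,0.55]]

```text
time_s: 11.67
tool_pos: [0.4701, -0.0999, 0.28]
tool_rot: [180.0, -0.0, 119.8]
force: [-0.5, 0.2, 0.0]
grip_width: 0.0482
grasp_force: 0.0
```

Call:
servo_tool:
  series:
    - [[0.433,0.25,0,0,0,-0.317,0.55],[0.433,0.25,0,0,0,-0.317,0.55],[0.433,0.25,0,0,0,-0.317,0.55],[0.433,0.25,0,0,0,-0.317,0.55],[0.433,0.25,0,0,0,-0.317,0.55],[0.433,0.25,0,0,0,-0.317,0.55],[0.433,0.25,0,0,0,-0.317,0.55],[0.433,0.25,0,0,0,-0.317,0.55],[0.433,0.25,0,0,0,-0.317,0.55],[0.433,0.25,0,0,0,-0.317,0.55],[0.433,0.25,0,0,0,-0.317,0.55]]

```text
time_s: 12.58
tool_pos: [0.4701, 0.0502, 0.2799]
tool_rot: [180.0, -0.0, 176.8]
force: [0.2, -1.0, -0.8]
grip_width: 0.0481
grasp_force: 0.0
```

Call:
servo_tool:
  series:
    - [[-0.047,0.272,0.367,-0.004,-0.083,0,0.55],[-0.047,0.272,0.367,-0.004,-0.083,0,0.55],[-0.047,0.272,0.367,-0.004,-0.083,0,0.55],[-0.047,0.272,0.367,-0.004,-0.083,0,0.55],[-0.047,0.272,0.367,-0.004,-0.083,0,0.55],[-0.047,0.272,0.367,-0.004,-0.083,0,0.55],[-0.047,0.272,0.367,-0.004,-0.083,0,0.55]]

```text
time_s: 13.17
tool_pos: [0.4895, 0.1301, 0.1713]
tool_rot: [179.2, 15.0, 176.8]
force: [1.2, 0.7, 0.3]
grip_width: 0.048
grasp_force: 0.0
```

```bash
python3 - <<'E'
from cpl import *
w=cam('wrist'); save(w,'w5.png'); wfind(w); print(w['obs']['qpos'])
c=cam('top'); locate(c)
plan((gp(.4834,.1308,.038),177,15))
E
```

```text
wrist [ 261  138   39   42 1173] [280. 157.] world [0.4802 0.1339 0.05  ] tote [-0.0664 -0.0828  0.05  ]
wrist [ 380  155   40   42 1109] [400. 176.] world [0.5021 0.2434 0.05  ] tote [-0.0505  0.0276  0.05  ]
wrist [ 323  164   36   43 1136] [341. 185.] world [0.5093 0.1879 0.05  ] tote [-0.0403 -0.0273  0.05  ]
[ 43.68962792 -11.99183766 -58.33623511 117.43424978  -7.64857716
  54.51969405  75.18945064]
area 72 [11 10] px [220.1 239.7] world [0.5151 0.1863 0.044 ] tote [-0.0344 -0.0286  0.044 ]
area 45 [11  6] px [200.5 240.7] world [0.5123 0.2436 0.044 ] tote [-0.0404  0.0285  0.044 ]
at [0.4896 0.13   0.1714] [179.2  15.  176.8] w 0.0476 t 13.3 F [ 0.9  0.3 -0.7]
[0.12, -0.004, 0.428, -0.0, 0.0, -0.001] rows 3.2 -> [0.488 0.131 0.038]
```

View pics/w5.png

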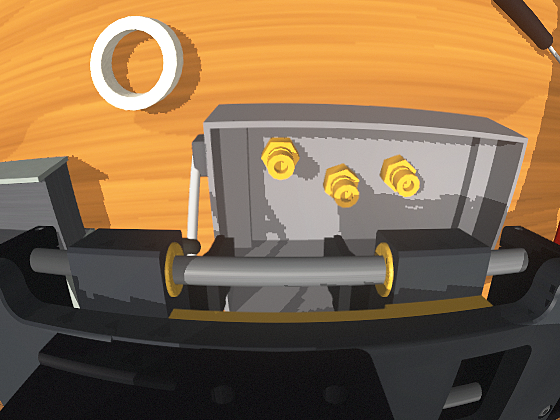

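Call:
servo_tool:
  series:
    - [[0.05,-0.007,0.2,0,0,0,0.55],[0.09,-0.007,0.32,0,0,0,0.55],[0.12,-0.007,0.428,0,0,0,0.55],[0.12,-0.007,0.428,0,0,0,0.55],[0.12,-0.007,0.428,0,0,0,0.55],[0.12,-0.007,0.428,0,0,0,0.55],[0.12,-0.007,0.428,0,0,0,0.0],[0.12,-0.007,0.428,0,0,0,0.0],[0.12,-0.007,0.428,0,0,0,0.0],[0.12,-0.007,0.428,0,0,0,0.0]]
  grip_force: 30

```text
time_s: 14.1
tool_pos: [0.4875, 0.1305, 0.0371]
tool_rot: [179.2, 15.0, 176.9]
force: [0.9, -1.2, 1.7]
grip_width: 0.029
grasp_force: 6.3
```

Call:
servo_tool:
  series:
    - [[0,0,0,0,0,0,0],[0,0,0,0,0,0,0],[-0.01,0,-0.05,0,0,0,0],[-0.06,0,-0.22,0,0,0,0],[-0.1,0,-0.4,0,0,0,0],[-0.15,0,-0.6,0,0,0,0],[-0.15,0,-0.6,0,0,0,0],[-0.15,0,-0.6,0,0,0,0]]

```text
time_s: 14.77
tool_pos: [0.4854, 0.1282, 0.2277]
tool_rot: [179.4, 15.4, 176.9]
force: [1.1, 0.3, -0.2]
grip_width: 0.0224
grasp_force: 46.5
```

```bash
python3 - <<'E'
from cpl import *
w=cam('wrist'); save(w,'w6.png')
d=case(-.05,-.06,0); print(d)
plan(((.47,0,.22),177),((*d[:2],.18),176),((*d[:2],.05),176))
E
```

```text
[ 0.50763349 -0.28375439  0.        ]
at [0.4876 0.1287 0.2308] [179.3  15.7 176.9] w 0.0225 t 14.8 F [2.1 0.9 2.6]
[0.044, -0.432, 0.02, 0.004, 0.087, 0.0] rows 3.1 -> [0.47 0.   0.22]
[-0.175, -0.938, 0.133, 0.0, -0.0, 0.006] rows 6.9 -> [ 0.508 -0.284  0.18 ]
[0.0, -0.0, 0.433, 0.0, 0.0, 0.0] rows 3.1 -> [ 0.508 -0.284  0.05 ]
```

View pics/w6.png

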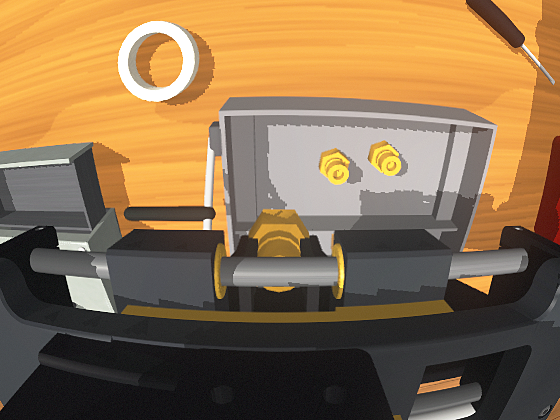

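```bash
python3 - <<'E'
from cpl import *
d=case(-.046,-.06,0)
plan(((.485,0,.22),177,15),((*d[:2],.18),176,15),((*d[:2],.032),176,15))
E
```

```text
at [0.4876 0.1287 0.2308] [179.3  15.7 176.9] w 0.0225 t 14.8 F [2.1 0.9 2.6]
[-0.004, -0.429, 0.033, -0.001, 0.004, 0.0] rows 3.1 -> [0.485 0.    0.22 ]
[-0.101, -0.943, 0.152, 0.0, -0.0, 0.006] rows 6.9 -> [ 0.512 -0.284  0.18 ]
[0.127, -0.009, 0.477, 0.0, 0.0, 0.0] rows 3.5 -> [ 0.512 -0.284  0.032]
```

Call:
servo_tool:
  series:
    - [[-0.004,-0.2,0.02,0,0.004,0,0],[-0.004,-0.429,0.033,0,0.004,0,0],[-0.004,-0.429,0.033,0,0.004,0,0],[-0.004,-0.429,0.033,0,0.004,0,0],[-0.004,-0.429,0.033,0,0.004,0,0]]

```text
time_s: 15.23
tool_pos: [0.48, -0.003, 0.2101]
tool_rot: [179.2, 14.1, 176.6]
force: [-0.1, 1.3, -1.2]
grip_width: 0.0221
grasp_force: 46.5
```

Call:
servo_tool:
  series:
    - [[-0.101,-0.943,0.152,0,0,0.006,0],[-0.101,-0.943,0.152,0,0,0.006,0],[-0.101,-0.943,0.152,0,0,0.006,0],[-0.101,-0.943,0.152,0,0,0.006,0],[-0.101,-0.943,0.152,0,0,0.006,0],[-0.101,-0.943,0.152,0,0,0.006,0],[-0.101,-0.943,0.152,0,0,0.006,0],[-0.101,-0.943,0.152,0,0,0.006,0],[-0.101,-0.943,0.152,0,0,0.006,0],[-0.101,-0.943,0.152,0,0,0.006,0]]

```text
time_s: 16.07
tool_pos: [0.5082, -0.2822, 0.1707]
tool_rot: [178.9, 14.2, 175.9]
force: [0.6, -0.3, -0.5]
grip_width: 0.0221
grasp_force: 46.5
```

```bash
python3 - <<'E'
from cpl import *
d=case(-.046,-.06,0)
plan(((*d[:2],.032),176,15)); print(get_obs()['qpos'])
E
```

```text
at [ 0.5082 -0.2822  0.1707] [178.9  14.2 175.9] w 0.0221 t 16.1 F [ 0.6 -0.3 -0.5]
[0.102, -0.014, 0.451, 0.0, -0.004, 0.0] rows 3.3 -> [ 0.512 -0.284  0.032]
[ 54.5436474    4.32364335 -24.3206456  107.50545229  -6.5906488
  56.47991391 119.62045985]
```

Call:
servo_tool:
  series:
    - [[0.05,-0.01,0.2,0,-0.004,0,0],[0.08,-0.014,0.32,0,-0.004,0,0],[0.095,-0.014,0.42,0,-0.004,0,0],[0.102,-0.014,0.451,0,-0.004,0,0],[0.102,-0.014,0.451,0,-0.004,0,0],[0.102,-0.014,0.451,0,-0.004,0,0],[0.102,-0.014,0.451,0,-0.004,0,0.3],[0.102,-0.014,0.451,0,-0.004,0,0.5],[0.102,-0.014,0.451,0,-0.004,0,0.5],[0.102,-0.014,0.451,0,-0.004,0,0.5],[0.102,-0.014,0.451,0,-0.004,0,0.5]]

```text
time_s: 16.98
tool_pos: [0.511, -0.2866, 0.0329]
tool_rot: [179.0, 15.0, 175.9]
force: [0.1, -0.3, 0.4]
grip_width: 0.0409
grasp_force: 0.0
```

Call:
servo_tool:
  series:
    - [[-0.02,0,-0.1,0,0,0,0.5],[-0.05,0,-0.2,0,0,0,0.5],[-0.1,0,-0.45,0,0,0,0.5],[-0.1,0,-0.6,0,0,0,0.5],[-0.1,0,-0.6,0,0,0,0.5],[-0.1,0,-0.6,0,0,0,0.5],[-0.1,0,-0.6,0,0,0,0.5]]

```text
time_s: 17.57
tool_pos: [0.4944, -0.2896, 0.2175]
tool_rot: [179.2, 15.2, 175.9]
force: [0.1, 0.5, -0.8]
grip_width: 0.0434
grasp_force: 0.0
```

```bash
python3 - <<'E'
from cpl import *
w=cam('wrist'); save(w,'w7.png'); wfind(w,.04,100,False)
c=cam('top'); locate(c)
E
```

```text
wrist [    0     0   560   298 94161] [248. 104.] world [ 0.4472 -0.3137  0.04  ] tote [-0.0748 -0.5316  0.04  ]
wrist [497  29  26  47 926] [510.  52.] world [ 0.3859 -0.0202  0.04  ] tote [-0.152  -0.2419  0.04  ]
wrist [267 140  32  35 825] [282. 156.] world [ 0.5048 -0.2836  0.04  ] tote [-0.0189 -0.4984  0.04  ]
wrist [368 243  18  55 528] [378. 269.] world [ 0.668  -0.1676  0.04  ] tote [ 0.1376 -0.3736  0.04  ]
wrist [477 275  16  15 140] [484. 281.] world [0.7212 0.0223 0.04  ] tote [ 0.1804 -0.1811  0.04  ]
wrist [ 160  292  327   31 3586] [330. 312.] world [ 0.7428 -0.229   0.04  ] tote [ 0.2157 -0.4309  0.04  ]
wrist [546 398  14  22 159] [555. 412.] world [1.7572 0.9306 0.04  ] tote [1.1651 0.7826 0.04  ]
wrist [433 403  43  17 468] [455. 412.] world [1.2483 0.1513 0.04  ] tote [ 0.6996 -0.0234  0.04  ]
area 82 [11 11] px [219.9 240.1] world [0.5137 0.187  0.044 ] tote [-0.0358 -0.028   0.044 ]
area 83 [11 10] px [200.2 242.7] world [0.5065 0.2443 0.044 ] tote [-0.0462  0.0289  0.044 ]
```

```bash
python3 - <<'E'
from cpl import *
a=(.5137,.1875)
plan(((.485,-.03,.22),177,15),(gp(a[0],a[1],.17),177,15),(gp(a[0],a[1],.034),177,15))
E
```

```text
at [ 0.4927 -0.288   0.2133] [179.   14.9 175.8] w 0.0436 t 17.7 F [-0.4 -0.5  0.6]
[0.079, 0.857, -0.029, -0.0, -0.001, -0.006] rows 6.2 -> [ 0.485 -0.03   0.22 ]
[-0.027, 0.727, 0.19, 0.0, 0.0, 0.0] rows 5.4 -> [0.519 0.188 0.17 ]
[0.117, -0.006, 0.438, 0.0, 0.0, 0.0] rows 3.3 -> [0.519 0.188 0.034]
```

Call:
servo_tool:
  series:
    - [[0.079,0.857,-0.029,0,0,-0.006,0.55],[0.079,0.857,-0.029,0,0,-0.006,0.55],[0.079,0.857,-0.029,0,0,-0.006,0.55],[0.079,0.857,-0.029,0,0,-0.006,0.55],[0.079,0.857,-0.029,0,0,-0.006,0.55],[0.079,0.857,-0.029,0,0,-0.006,0.55],[0.079,0.857,-0.029,0,0,-0.006,0.55],[0.079,0.857,-0.029,0,0,-0.006,0.55]]

```text
time_s: 18.33
tool_pos: [0.4848, -0.0264, 0.2193]
tool_rot: [179.3, 14.8, 177.4]
force: [0.1, -0.1, 0.0]
grip_width: 0.0476
grasp_force: 0.0
```

Call:
servo_tool:
  series:
    - [[-0.027,0.727,0.19,0,0,0,0.55],[-0.027,0.727,0.19,0,0,0,0.55],[-0.027,0.727,0.19,0,0,0,0.55],[-0.027,0.727,0.19,0,0,0,0.55],[-0.027,0.727,0.19,0,0,0,0.55],[-0.027,0.727,0.19,0,0,0,0.55],[-0.027,0.727,0.19,0,0,0,0.55],[-0.027,0.727,0.19,0,0,0,0.55],[-0.027,0.727,0.19,0,0,0,0.55]]

```text
time_s: 19.08
tool_pos: [0.5191, 0.1845, 0.1692]
tool_rot: [179.3, 14.8, 176.8]
force: [1.3, -0.8, -0.8]
grip_width: 0.0477
grasp_force: 0.0
```

```bash
python3 - <<'E'
from cpl import *
w=cam('wrist'); wfind(w,.04)
a=(.5137,.1875)
plan((gp(a[0],a[1],.034),177,15))
E
```

```text
wrist [    0     0   560   250 62399] [290.  83.] world [0.4469 0.1996 0.04  ] tote [-0.1033 -0.0191  0.04  ]
wrist [ 328  127   38   43 1189] [347. 149.] world [0.5065 0.2479 0.04  ] tote [-0.0463  0.0324  0.04  ]
wrist [ 266  138   36   44 1182] [283. 159.] world [0.5143 0.1909 0.04  ] tote [-0.0355 -0.0241  0.04  ]
at [0.5193 0.1843 0.1696] [179.3  14.9 176.8] w 0.048 t 19.1 F [ 0.  -0.8  1. ]
[0.119, 0.005, 0.436, -0.001, -0.001, -0.001] rows 3.3 -> [0.519 0.188 0.034]
```

Call:
servo_tool:
  series:
    - [[0.05,0.012,0.2,0,0,0,0.55],[0.09,0.012,0.32,0,0,0,0.55],[0.119,0.012,0.436,0,0,0,0.55],[0.119,0.012,0.436,0,0,0,0.55],[0.119,0.012,0.436,0,0,0,0.55],[0.119,0.012,0.436,0,0,0,0.55],[0.119,0.012,0.436,0,0,0,0.0],[0.119,0.012,0.436,0,0,0,0.0],[0.119,0.012,0.436,0,0,0,0.0],[0.119,0.012,0.436,0,0,0,0.0],[0.119,0.012,0.436,0,0,0,0.0],[0.119,0.012,0.436,0,0,0,0.0]]
  grip_force: 45

```text
time_s: 20.13
tool_pos: [0.5216, 0.1933, 0.0377]
tool_rot: [179.2, 15.3, 177.0]
force: [0.3, -0.4, 8.6]
grip_width: 0.0219
grasp_force: 64.6
```

Call:
servo_tool:
  series:
    - [[0,0,0,0,0,0,0],[-0.01,0,-0.05,0,0,0,0],[-0.06,0,-0.22,0,0,0,0],[-0.1,0,-0.4,0,0,0,0],[-0.15,0,-0.55,0,0,0,0],[-0.15,0,-0.6,0,0,0,0],[-0.15,0,-0.6,0,0,0,0],[-0.15,0,-0.6,0,0,0,0]]

```text
time_s: 20.8
tool_pos: [0.5175, 0.1906, 0.224]
tool_rot: [179.5, 15.5, 177.0]
force: [0.2, -0.4, -1.4]
grip_width: 0.0221
grasp_force: 61.0
```

```bash
python3 - <<'E'
from cpl import *
d=case(-.046,0.0,0)
plan(((.485,0.0,.22),177,15),((*d[:2],.18),176,15),((*d[:2],.032),176,15))
E
```

```text
at [0.5175 0.1906 0.224 ] [179.5  15.5 177. ] w 0.0221 t 20.8 F [ 0.2 -0.4 -1.4]
[0.075, -0.64, -0.012, -0.002, 0.003, 0.0] rows 4.6 -> [0.485 0.    0.22 ]
[-0.103, -0.743, 0.155, 0.0, -0.0, 0.006] rows 5.5 -> [ 0.516 -0.224  0.18 ]
[0.127, -0.009, 0.477, 0.0, 0.0, 0.0] rows 3.5 -> [ 0.516 -0.224  0.032]
```

Call:
servo_tool:
  series:
    - [[0.075,-0.3,-0.012,0,0.003,0,0],[0.075,-0.64,-0.012,0,0.003,0,0],[0.075,-0.64,-0.012,0,0.003,0,0],[0.075,-0.64,-0.012,0,0.003,0,0],[0.075,-0.64,-0.012,0,0.003,0,0],[0.075,-0.64,-0.012,0,0.003,0,0],[0.075,-0.64,-0.012,0,0.003,0,0]]

```text
time_s: 21.38
tool_pos: [0.4816, -0.0015, 0.2129]
tool_rot: [179.2, 14.1, 176.8]
force: [0.7, 0.8, 0.2]
grip_width: 0.0219
grasp_force: 61.0
```

Call:
servo_tool:
  series:
    - [[-0.103,-0.743,0.155,0,0,0.006,0],[-0.103,-0.743,0.155,0,0,0.006,0],[-0.103,-0.743,0.155,0,0,0.006,0],[-0.103,-0.743,0.155,0,0,0.006,0],[-0.103,-0.743,0.155,0,0,0.006,0],[-0.103,-0.743,0.155,0,0,0.006,0],[-0.103,-0.743,0.155,0,0,0.006,0],[-0.103,-0.743,0.155,0,0,0.006,0],[-0.103,-0.743,0.155,0,0,0.006,0]]

```text
time_s: 22.13
tool_pos: [0.514, -0.2217, 0.1744]
tool_rot: [178.9, 14.3, 176.0]
force: [0.3, -0.2, -0.2]
grip_width: 0.0217
grasp_force: 61.0
```

```bash
python3 - <<'E'
from cpl import *
d=case(-.046,0,0)
plan(((*d[:2],.032),176,15)); w=cam('wrist'); save(w,'w8.png'); wfind(w,.04,300,False)
c=cam('top');locate(c)
E
```

```text
at [ 0.514  -0.2217  0.1744] [178.9  14.3 176. ] w 0.0217 t 22.1 F [ 0.3 -0.2 -0.2]
[0.111, -0.017, 0.461, 0.0, -0.004, 0.001] rows 3.4 -> [ 0.516 -0.224  0.032]
wrist [    0     0   560   253 86183] [255. 102.] world [ 0.4561 -0.2348  0.04  ] tote [-0.0702 -0.4524  0.04  ]
wrist [ 468    5   35   57 1445] [485.  33.] world [ 0.3883 -0.0176  0.04  ] tote [-0.1498 -0.2391  0.04  ]
wrist [ 193  141   37   40 1095] [210. 160.] world [ 0.5052 -0.2804  0.04  ] tote [-0.0187 -0.4951  0.04  ]
wrist [ 249  201   61   56 2558] [279. 230.] world [ 0.5845 -0.2229  0.04  ] tote [ 0.0574 -0.4334  0.04  ]
wrist [214 243  13  56 407] [219. 271.] world [ 0.6324 -0.2919  0.04  ] tote [ 0.109  -0.4997  0.04  ]
wrist [332 243  12  56 386] [338. 270.] world [ 0.6423 -0.1608  0.04  ] tote [ 0.1116 -0.3682  0.04  ]
wrist [  65  275   53   39 1449] [ 91. 294.] world [ 0.6679 -0.475   0.04  ] tote [ 0.1544 -0.6805  0.04  ]
wrist [ 121  275  372   48 4849] [341. 308.] world [ 0.7027 -0.1544  0.04  ] tote [ 0.1716 -0.3586  0.04  ]
wrist [424 360  41  31 898] [444. 375.] world [0.9215 0.0542 0.04  ] tote [ 0.3786 -0.1382  0.04  ]
wrist [436 403  40  17 446] [456. 412.] world [1.1296 0.1571 0.04  ] tote [ 0.5808 -0.0241  0.04  ]
area 83 [11 10] px [200.2 242.7] world [0.5065 0.2443 0.044 ] tote [-0.0462  0.0289  0.044 ]
```

Held (width 22 mm), placed coupling at y −0.280. Lower into the drawer middle.

Call:
servo_tool:
  series:
    - [[0.05,-0.01,0.2,0,-0.004,0,0],[0.08,-0.01,0.32,0,-0.004,0,0],[0.1,-0.01,0.42,0,-0.004,0,0],[0.111,-0.01,0.461,0,-0.004,0,0],[0.111,-0.01,0.461,0,-0.004,0,0],[0.111,-0.01,0.461,0,-0.004,0,0],[0.111,-0.01,0.461,0,-0.004,0,0.3],[0.111,-0.01,0.461,0,-0.004,0,0.45],[0.111,-0.01,0.461,0,-0.004,0,0.45],[0.111,-0.01,0.461,0,-0.004,0,0.45],[0.111,-0.01,0.461,0,-0.004,0,0.45]]

```text
time_s: 23.15
tool_pos: [0.516, -0.2255, 0.034]
tool_rot: [179.1, 15.2, 175.9]
force: [0.1, -0.1, -0.1]
grip_width: 0.038
grasp_force: 0.0
```

Call:
servo_tool:
  series:
    - [[-0.02,0,-0.1,0,0,0,0.45],[-0.05,0,-0.2,0,0,0,0.45],[-0.1,0,-0.45,0,0,0,0.5],[-0.1,0,-0.6,0,0,0,0.5],[-0.1,0,-0.6,0,0,0,0.5],[-0.1,0,-0.6,0,0,0,0.5],[-0.1,0,-0.6,0,0,0,0.5]]

```text
time_s: 23.73
tool_pos: [0.4988, -0.2281, 0.2181]
tool_rot: [179.2, 15.4, 175.9]
force: [-0.5, 0.6, -0.6]
grip_width: 0.0436
grasp_force: 0.0
```

```bash
python3 - <<'E'
from cpl import *
w=cam('wrist'); save(w,'w9.png'); wfind(w,.04,300,False)
c=cam('top'); a=locate(c)[0]
plan(((.485,-.03,.22),177,15),(gp(a[0],a[1]+.001,.17),177,15),(gp(a[0],a[1]+.001,.037),177,15))
E
```

```text
wrist [    0     0   560   251 87413] [249.  99.] world [ 0.4475 -0.2506  0.04  ] tote [-0.0779 -0.4686  0.04  ]
wrist [ 454   16   34   52 1304] [470.  42.] world [ 0.3863 -0.0154  0.04  ] tote [-0.152  -0.2371  0.04  ]
wrist [266 134  31  37 826] [281. 152.] world [ 0.5055 -0.223   0.04  ] tote [-0.0215 -0.4378  0.04  ]
wrist [211 139  32  35 841] [226. 156.] world [ 0.5048 -0.2807  0.04  ] tote [-0.0191 -0.4955  0.04  ]
wrist [173 243  18  55 536] [180. 270.] world [ 0.6539 -0.3659  0.04  ] tote [ 0.1345 -0.5724  0.04  ]
wrist [368 243  18  55 525] [377. 269.] world [ 0.674 -0.106  0.04 ] tote [ 0.1403 -0.3118  0.04  ]
wrist [ 160  275  333   48 3814] [346. 310.] world [ 0.7485 -0.1451  0.04  ] tote [ 0.2168 -0.3467  0.04  ]
wrist [ 65 276  21  33 404] [ 75. 292.] world [ 0.6988 -0.5621  0.04  ] tote [ 0.1901 -0.7658  0.04  ]
wrist [446 359  21  30 313] [457. 373.] world [1.0128 0.1287 0.04  ] tote [ 0.4657 -0.0589  0.04  ]
wrist [433 403  43  17 470] [455. 412.] world [1.2614 0.217  0.04  ] tote [0.7091 0.0429 0.04  ]
area 83 [11 10] px [200.2 242.7] world [0.5065 0.2443 0.044 ] tote [-0.0462  0.0289  0.044 ]
at [ 0.497  -0.2268  0.2141] [179.   15.  175.8] w 0.0438 t 23.8 F [ 0.1 -0.2  0.1]
[0.079, 0.652, -0.03, -0.0, 0.0, -0.006] rows 4.7 -> [ 0.485 -0.03   0.22 ]
[0.006, 0.919, 0.184, 0.0, 0.0, 0.0] rows 6.7 -> [0.511 0.245 0.17 ]
[0.115, -0.006, 0.428, 0.0, 0.0, 0.0] rows 3.2 -> [0.511 0.245 0.037]
```

Call:
servo_tool:
  series:
    - [[0.079,0.652,-0.03,0,0,-0.006,0.55],[0.079,0.652,-0.03,0,0,-0.006,0.55],[0.079,0.652,-0.03,0,0,-0.006,0.55],[0.079,0.652,-0.03,0,0,-0.006,0.55],[0.079,0.652,-0.03,0,0,-0.006,0.55],[0.079,0.652,-0.03,0,0,-0.006,0.55],[0.079,0.652,-0.03,0,0,-0.006,0.55]]

```text
time_s: 24.42
tool_pos: [0.4848, -0.0284, 0.2191]
tool_rot: [179.3, 15.0, 177.2]
force: [1.1, -1.2, 0.4]
grip_width: 0.0476
grasp_force: 0.0
```

Call:
servo_tool:
  series:
    - [[0.006,0.919,0.184,0,0,0,0.55],[0.006,0.919,0.184,0,0,0,0.55],[0.006,0.919,0.184,0,0,0,0.55],[0.006,0.919,0.184,0,0,0,0.55],[0.006,0.919,0.184,0,0,0,0.55],[0.006,0.919,0.184,0,0,0,0.55],[0.006,0.919,0.184,0,0,0,0.55],[0.006,0.919,0.184,0,0,0,0.55],[0.006,0.919,0.184,0,0,0,0.55],[0.006,0.919,0.184,0,0,0,0.55]]

```text
time_s: 25.25
tool_pos: [0.5116, 0.2442, 0.1685]
tool_rot: [179.2, 14.9, 176.9]
force: [-0.9, -0.7, -0.4]
grip_width: 0.048
grasp_force: 0.0
```

```bash
python3 - <<'E'
from cpl import *
w=cam('wrist'); wfind(w,.04)
plan((gp(.5065,.2455,.037),177,15)); print(get_obs()['qpos'])
E
```

```text
wrist [ 264  137   36   45 1189] [281. 159.] world [0.5062 0.2489 0.04  ] tote [-0.0467  0.0334  0.04  ]
at [0.512  0.2433 0.169 ] [179.3  15.  176.9] w 0.0478 t 25.3 F [-0.3 -0.2 -0.1]
[0.116, 0.002, 0.425, -0.001, -0.0, -0.0] rows 3.2 -> [0.511 0.246 0.037]
[ 37.94135727   8.11422589 -74.75420508 109.32553966  19.79363839
  57.69965772  42.06228797]
```

Call:
servo_tool:
  series:
    - [[0.05,0.006,0.18,0,0,0,0.55],[0.05,0.006,0.18,0,0,0,0.55],[0.05,0.006,0.18,0,0,0,0.55]]

```text
time_s: 25.55
tool_pos: [0.5099, 0.2434, 0.1104]
tool_rot: [179.6, 14.8, 176.9]
force: [-0.5, 0.4, -0.1]
grip_width: 0.048
grasp_force: 0.0
```

```bash
python3 - <<'E'
from cpl import *
plan((gp(.5065,.247,.037),177,15)); print(get_obs()['qpos'])
E
```

```text
at [0.5099 0.2434 0.1104] [179.6  14.8 176.9] w 0.048 t 25.6 F [-0.5  0.4 -0.1]
[0.058, 0.011, 0.238, -0.002, -0.001, -0.0] rows 1.8 -> [0.511 0.247 0.037]
[ 31.04350339  14.06871316 -70.25524171 113.10823585  28.37709145
  53.40941379  34.17514774]
```

Joint 3 moves away from its limit; proceed.

Call:
servo_tool:
  series:
    - [[0.03,0.008,0.12,0,0,0,0.55],[0.058,0.008,0.22,0,0,0,0.55],[0.058,0.008,0.238,0,0,0,0.55],[0.058,0.008,0.238,0,0,0,0.55],[0.058,0.008,0.238,0,0,0,0.55],[0.058,0.008,0.238,0,0,0,0.0],[0.058,0.008,0.238,0,0,0,0.0],[0.058,0.008,0.238,0,0,0,0.0],[0.058,0.008,0.238,0,0,0,0.0],[0.058,0.008,0.238,0,0,0,0.0],[0.058,0.008,0.238,0,0,0,0.0]]

```text
time_s: 26.47
tool_pos: [0.5142, 0.2505, 0.0414]
tool_rot: [179.3, 15.2, 177.0]
force: [-1.6, -2.8, 5.9]
grip_width: 0.0221
grasp_force: 45.0
```

Call:
servo_tool:
  series:
    - [[0,0,0,0,0,0,0],[-0.01,0,-0.05,0,0,0,0],[-0.06,0,-0.22,0,0,0,0],[-0.1,0,-0.4,0,0,0,0],[-0.15,0,-0.55,0,0,0,0],[-0.15,0,-0.6,0,0,0,0],[-0.15,0,-0.6,0,0,0,0],[-0.15,0,-0.6,0,0,0,0]]

```text
time_s: 27.13
tool_pos: [0.5117, 0.2494, 0.2292]
tool_rot: [179.3, 15.5, 176.9]
force: [-0.4, 0.7, -0.7]
grip_width: 0.0219
grasp_force: 45.0
```

```bash
python3 - <<'E'
from cpl import *
d=case(-.046,0.06,0); print(get_obs()['qpos'])
plan(((.485,0.03,.22),177,15),((*d[:2],.18),176,15),((*d[:2],.033),176,15))
E
```

```text
[ 42.45694913   1.10030484 -76.16474297 104.71433775  10.95276497
  62.50616553  49.42831661]
at [0.5117 0.2494 0.2292] [179.3  15.5 176.9] w 0.0219 t 27.1 F [-0.4  0.7 -0.7]
[0.056, -0.735, 0.008, -0.001, 0.003, 0.0] rows 5.3 -> [0.485 0.03  0.22 ]
[-0.111, -0.643, 0.159, 0.0, -0.0, 0.006] rows 4.8 -> [ 0.52  -0.164  0.18 ]
[0.127, -0.009, 0.473, 0.0, 0.0, 0.0] rows 3.5 -> [ 0.52  -0.164  0.033]
```

Call:
servo_tool:
  series:
    - [[0.056,-0.3,0.008,0,0.003,0,0],[0.056,-0.735,0.008,0,0.003,0,0],[0.056,-0.735,0.008,0,0.003,0,0],[0.056,-0.735,0.008,0,0.003,0,0],[0.056,-0.735,0.008,0,0.003,0,0],[0.056,-0.735,0.008,0,0.003,0,0],[0.056,-0.735,0.008,0,0.003,0,0],[0.056,-0.735,0.008,0,0.003,0,0]]

```text
time_s: 27.8
tool_pos: [0.482, 0.0281, 0.2142]
tool_rot: [179.2, 14.3, 176.8]
force: [0.5, 0.6, -1.5]
grip_width: 0.0217
grasp_force: 45.0
```

Call:
servo_tool:
  series:
    - [[-0.111,-0.643,0.159,0,0,0.006,0],[-0.111,-0.643,0.159,0,0,0.006,0],[-0.111,-0.643,0.159,0,0,0.006,0],[-0.111,-0.643,0.159,0,0,0.006,0],[-0.111,-0.643,0.159,0,0,0.006,0],[-0.111,-0.643,0.159,0,0,0.006,0],[-0.111,-0.643,0.159,0,0,0.006,0],[-0.111,-0.643,0.159,0,0,0.006,0],[-0.111,-0.643,0.159,0,0,0.006,0]]

```text
time_s: 28.55
tool_pos: [0.5186, -0.1623, 0.1764]
tool_rot: [179.0, 14.5, 176.1]
force: [-1.1, -0.4, -1.4]
grip_width: 0.0219
grasp_force: 45.0
```

```bash
python3 - <<'E'
from cpl import *
d=case(-.046,.06,0)
plan(((*d[:2],.035),176,15)); w=cam('wrist'); save(w,'w10.png')
E
```

```text
at [ 0.5186 -0.1623  0.1764] [179.   14.5 176.1] w 0.0219 t 28.6 F [-1.1 -0.4 -1.4]
[0.114, -0.015, 0.457, 0.0, -0.003, 0.001] rows 3.4 -> [ 0.52  -0.164  0.035]
```

View pics/w10.png

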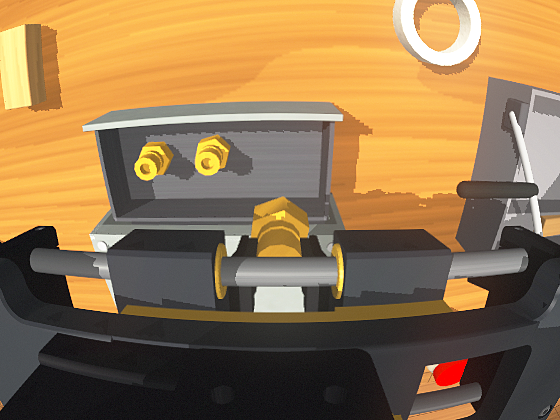

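The two placed couplings stand at (152,160) and (212,155) in the drawer; the third is held at (280,225).

Call:
servo_tool:
  series:
    - [[0.05,-0.005,0.2,0,-0.003,0,0],[0.08,-0.005,0.32,0,-0.003,0,0],[0.1,-0.005,0.42,0,-0.003,0,0],[0.114,-0.005,0.457,0,-0.003,0,0],[0.114,-0.005,0.457,0,-0.003,0,0],[0.114,-0.005,0.457,0,-0.003,0,0],[0.114,-0.005,0.457,0,-0.003,0,0.3],[0.114,-0.005,0.457,0,-0.003,0,0.45],[0.114,-0.005,0.457,0,-0.003,0,0.45],[0.114,-0.005,0.457,0,-0.003,0,0.45],[0.114,-0.005,0.457,0,-0.003,0,0.45]]

```text
time_s: 29.52
tool_pos: [0.5201, -0.1645, 0.0363]
tool_rot: [179.1, 15.2, 175.9]
force: [-0.2, -0.9, -1.0]
grip_width: 0.0379
grasp_force: 0.0
```

Call:
servo_tool:
  series:
    - [[-0.02,0,-0.1,0,0,0,0.45],[-0.05,0,-0.2,0,0,0,0.45],[-0.1,0,-0.45,0,0,0,0.5],[-0.1,0,-0.6,0,0,0,0.5],[-0.1,0,-0.6,0,0,0,0.5],[-0.1,0,-0.6,0,0,0,0.5],[-0.1,0,-0.6,0,0,0,0.5]]

```text
time_s: 30.1
tool_pos: [0.5029, -0.167, 0.2203]
tool_rot: [179.2, 15.4, 175.9]
force: [-0.0, -0.2, -0.9]
grip_width: 0.043
grasp_force: 0.0
```

```bash
python3 - <<'E'
from cpl import *
w=cam('wrist'); save(w,'w11.png'); wfind(w,.04,500,False)
c=cam('top'); locate(c); s=cam('side')
cv2.imwrite('pics/d.png',np.hstack([cv2.resize(s['frame'][200:330,180:360],None,fx=2,fy=2),cv2.resize(w['frame'][80:280,150:450],None,fx=1.3,fy=1.3)])[:,:,::-1])
# push pose: front of tool in front of drawer
print(get_obs()['qpos'])
plan(((*case(-.13,0,0)[:2],.15),86.2),((*case(-.13,0,0)[:2],.035),86.2))
E
```

```text
wrist [    0     0   560   298 83638] [252.  98.] world [ 0.4513 -0.1866  0.04  ] tote [-0.0777 -0.4045  0.04  ]
wrist [ 402    6   43   54 1716] [423.  33.] world [ 0.387  -0.0108  0.04  ] tote [-0.1515 -0.2324  0.04  ]
wrist [266 133  30  37 820] [281. 151.] world [ 0.5095 -0.1624  0.04  ] tote [-0.0209 -0.3771  0.04  ]
wrist [211 134  31  36 813] [225. 152.] world [ 0.5053 -0.2204  0.04  ] tote [-0.0219 -0.4353  0.04  ]
wrist [157 140  34  35 813] [173. 157.] world [ 0.505  -0.2785  0.04  ] tote [-0.019  -0.4933  0.04  ]
wrist [518 207  42  20 619] [541. 216.] world [0.6199 0.2258 0.04  ] tote [0.0681 0.0166 0.04  ]
wrist [173 243  18  55 537] [180. 270.] world [ 0.6603 -0.3058  0.04  ] tote [ 0.1375 -0.512   0.04  ]
wrist [ 160  293  327   30 3519] [334. 312.] world [ 0.7571 -0.101   0.04  ] tote [ 0.223  -0.3023  0.04  ]
[ 51.35543913  -6.68283673 -30.06337161 112.01143949  -9.99014982
  60.04884051 110.98193192]
at [ 0.5007 -0.1656  0.2155] [179.   15.  175.8] w 0.0436 t 30.2 F [-1.   0.3 -0. ]
[0.265, -0.196, 0.152, 0.07, 0.061, 0.496] rows 12.7 -> [ 0.432 -0.219  0.15 ]
[0.0, -0.0, 0.383, 0.0, 0.0, 0.0] rows 2.8 -> [ 0.432 -0.219  0.035]
```

View pics/d.png

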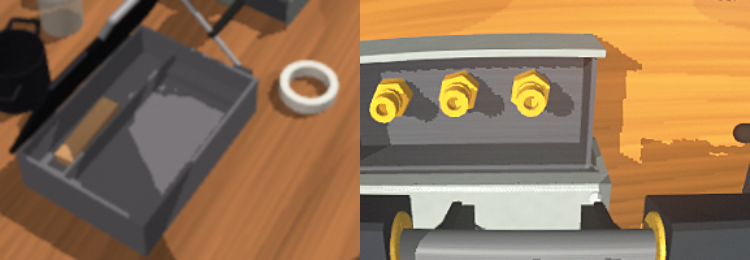

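```bash
python3 - <<'E'
from cpl import *
f=lambda x,z:(*case(x,0,0)[:2],z)
plan((f(-.145,.2),176.2),(f(-.145,.03),176.2),(f(-.115,.03),176.2),(f(-.01,.03),176.2),(f(-.0035,.03),176.2))
E
```

```text
at [ 0.5007 -0.1656  0.2155] [179.   15.  175.8] w 0.0436 t 30.2 F [-1.   0.3 -0. ]
[0.27, -0.193, -0.022, 0.006, 0.083, -0.001] rows 2.4 -> [ 0.417 -0.218  0.2  ]
[0.0, -0.0, 0.567, 0.0, 0.0, 0.0] rows 4.1 -> [ 0.417 -0.218  0.03 ]
[-0.1, 0.0, 0.0, 0.0, 0.0, 0.0] rows 0.7 -> [ 0.447 -0.22   0.03 ]
[-0.35, 0.0, 0.0, 0.0, 0.0, 0.0] rows 2.5 -> [ 0.552 -0.227  0.03 ]
[-0.022, 0.0, 0.0, 0.0, 0.0, 0.0] rows 0.2 -> [ 0.558 -0.227  0.03 ]
```

Call:
servo_tool:
  series:
    - [[0.27,-0.193,-0.022,0.006,0.083,0,0],[0.27,-0.193,-0.022,0.006,0.083,0,0],[0.27,-0.193,-0.022,0.006,0.083,0,0],[0.27,-0.193,-0.022,0.006,0.083,0,0],[0.27,-0.193,-0.022,0.006,0.083,0,0],[0.27,-0.193,-0.022,0.006,0.083,0,0]]

```text
time_s: 30.75
tool_pos: [0.4182, -0.2169, 0.2005]
tool_rot: [-180.0, 0.1, 176.0]
force: [0.2, 0.3, -0.2]
grip_width: 0.0113
grasp_force: 0.0
```

Call:
servo_tool:
  series:
    - [[0,0,0.3,0,0,0,0],[0,0,0.567,0,0,0,0],[0,0,0.567,0,0,0,0],[0,0,0.567,0,0,0,0],[0,0,0.567,0,0,0,0],[0,0,0.567,0,0,0,0],[0,0,0.567,0,0,0,0],[0,0,0.567,0,0,0,0]]

```text
time_s: 31.42
tool_pos: [0.4209, -0.2193, 0.0342]
tool_rot: [-179.7, 0.4, 176.0]
force: [0.6, -0.8, 0.6]
grip_width: 0.0002
grasp_force: 0.0
```

```bash
python3 - <<'E'
from cpl import *
f=lambda x,z:(*case(x,0,0)[:2],z); print(get_obs()['qpos'])
plan((f(-.115,.03),176.2),(f(-.01,.03),176.2),(f(-.0035,.03),176.2))
E
```

```text
[ 51.87771017   9.45209446 -29.23237691 118.65263321   5.91340071
  52.73957477 105.42275859]
at [ 0.4209 -0.2193  0.0342] [-179.7    0.4  176. ] w 0.0002 t 31.4 F [ 0.6 -0.8  0.6]
[-0.086, 0.005, 0.015, -0.001, 0.002, -0.001] rows 0.6 -> [ 0.447 -0.22   0.03 ]
[-0.35, 0.0, 0.0, 0.0, 0.0, 0.0] rows 2.5 -> [ 0.552 -0.227  0.03 ]
[-0.022, 0.0, 0.0, 0.0, 0.0, 0.0] rows 0.2 -> [ 0.558 -0.227  0.03 ]
```

Call:
servo_tool:
  series:
    - [[-0.04,0.003,0.005,0,0.002,0,0],[-0.08,0.005,0.01,0,0.002,0,0],[-0.1,0.005,0.01,0,0.002,0,0],[-0.12,0.005,0.01,0,0.002,0,0],[-0.14,0.005,0.01,0,0.002,0,0],[-0.16,0.005,0.01,0,0.002,0,0],[-0.18,0.005,0.01,0,0.002,0,0],[-0.2,0.005,0.01,0,0.002,0,0],[-0.22,0.005,0.01,0,0.002,0,0],[-0.24,0.005,0.01,0,0.002,0,0],[-0.26,0.005,0.01,0,0.002,0,0]]

```text
time_s: 32.33
tool_pos: [0.4967, -0.2227, 0.0285]
tool_rot: [-179.9, -0.2, 176.0]
force: [-3.2, -0.9, 2.2]
grip_width: 0.0003
grasp_force: 1.6
```

Call:
servo_tool:
  series:
    - [[-0.02,0,0,0,0,0,0],[-0.04,0,0,0,0,0,0],[-0.06,0,0,0,0,0,0],[-0.08,0,0,0,0,0,0],[-0.1,0,0,0,0,0,0],[-0.12,0,0,0,0,0,0],[-0.14,0,0,0,0,0,0],[-0.16,0,0,0,0,0,0],[-0.17,0,0,0,0,0,0],[-0.18,0,0,0,0,0,0]]

```text
time_s: 33.17
tool_pos: [0.5505, -0.2262, 0.0281]
tool_rot: [-179.9, -0.2, 176.0]
force: [-2.7, -0.1, 1.2]
grip_width: 0.0003
grasp_force: 1.9
```

```bash
python3 - <<'E'
from cpl import *
f=lambda x,z:(*case(x,0,0)[:2],z); print(CR.inv().apply(get_obs()['tool_pos']-CO))
plan((f(-.0095,.03),176.2),(f(-.0045,.03),176.2))
E
```

```text
[-0.01103272  0.00030116  0.02813498]
at [ 0.5505 -0.2262  0.0281] [-179.9   -0.2  176. ] w 0.0003 t 33.2 F [-2.7 -0.1  1.2]
[-0.005, -0.001, -0.006, -0.001, -0.001, -0.001] rows 0.1 -> [ 0.552 -0.227  0.03 ]
[-0.017, 0.0, 0.0, 0.0, 0.0, 0.0] rows 0.1 -> [ 0.557 -0.227  0.03 ]
```

Call:
servo_tool:
  series:
    - [[-0.008,0,0,0,0,0,0],[-0.015,0,0,0,0,0,0],[-0.022,0,0,0,0,0,0],[-0.028,0,0,0,0,0,0],[-0.028,0,0,0,0,0,0]]

```text
time_s: 33.58
tool_pos: [0.5496, -0.2261, 0.0281]
tool_rot: [-179.9, -1.3, 175.9]
force: [-29.3, 4.8, 23.3]
grip_width: 0.0006
grasp_force: 15.2
```

```bash
python3 - <<'E'
from cpl import *
print(CR.inv().apply(get_obs()['tool_pos']-CO),get_obs()['force'])
E
```

```text
[-0.0119197   0.00030743  0.02806199] [-29.33386084   4.75145892  23.26231348]
```

```bash
python3 - <<'E'
from cpl import *
f=lambda x,z:(*case(x,0,0)[:2],z)
plan((f(-.04,.035),176.2),(f(-.04,.032),176.2,20),(f(-.012,.032),176.2,20),(f(-.003,.032),176.2,20))
E
```

```text
at [ 0.5496 -0.2261  0.0281] [-179.9   -1.3  175.9] w 0.0006 t 33.6 F [-29.3   4.8  23.3]
[0.094, -0.002, -0.021, -0.0, -0.007, -0.002] rows 0.7 -> [ 0.522 -0.225  0.035]
[0.0, -0.0, 0.01, -0.007, -0.111, -0.0] rows 2.8 -> [ 0.522 -0.225  0.032]
[-0.088, -0.0, 0.032, 0.0, 0.0, 0.0] rows 0.7 -> [ 0.55  -0.226  0.032]
[-0.028, -0.0, 0.01, 0.0, 0.0, 0.0] rows 0.2 -> [ 0.559 -0.227  0.032]
```

Call:
servo_tool:
  series:
    - [[0.06,0,-0.01,0,0,0,0],[0.13,0,-0.02,0,0,0,0],[0.13,0,-0.02,0,-0.04,0,0],[0.13,0,-0.02,0,-0.08,0,0],[0.13,0,-0.02,0,-0.111,0,0],[0.13,0,-0.02,0,-0.111,0,0],[0.13,0,-0.02,0,-0.111,0,0]]

```text
time_s: 34.17
tool_pos: [0.519, -0.2244, 0.0345]
tool_rot: [-179.9, 19.7, 175.9]
force: [0.7, -0.7, 0.9]
grip_width: 0.0006
grasp_force: 0.0
```

```bash
python3 - <<'E'
from cpl import *
f=lambda x,z:(*case(x,0,0)[:2],z)
print(CR.inv().apply(get_obs()['tool_pos']-CO))
plan((f(-.012,.032),176.2,20),(f(-.003,.032),176.2,20))
E
```

```text
[-4.26372419e-02 -5.89142337e-05  3.44566732e-02]
at [ 0.519  -0.2244  0.0345] [-179.9   19.7  175.9] w 0.0006 t 34.2 F [ 0.7 -0.7  0.9]
[-0.093, 0.001, 0.042, -0.009, -0.001, -0.0] rows 0.7 -> [ 0.55  -0.226  0.032]
[-0.028, -0.0, 0.01, 0.0, 0.0, 0.0] rows 0.2 -> [ 0.559 -0.227  0.032]
```

Call:
servo_tool:
  series:
    - [[-0.03,0,0.014,0,0,0,0],[-0.06,0,0.028,0,0,0,0],[-0.08,0,0.036,0,0,0,0],[-0.093,0,0.042,0,0,0,0],[-0.1,0,0.044,0,0,0,0],[-0.107,0,0.046,0,0,0,0],[-0.114,0,0.049,0,0,0,0]]

```text
time_s: 34.75
tool_pos: [0.5567, -0.2263, 0.032]
tool_rot: [-179.9, 19.7, 176.0]
force: [-3.2, 0.2, 1.6]
grip_width: 0.0006
grasp_force: 1.5
```

```bash
python3 - <<'E'
from cpl import *
print(CR.inv().apply(get_obs()['tool_pos']-CO),get_obs()['force'])
E
```

```text
[-0.00489481  0.00057595  0.03195783] [-3.17026806  0.15864629  1.58179018]
```

Call:
servo_tool:
  series:
    - [[-0.007,0,0.002,0,0,0,0],[-0.014,0,0.005,0,0,0,0],[-0.014,0,0.005,0,0,0,0]]

```text
time_s: 35.0
tool_pos: [0.5575, -0.2265, 0.0306]
tool_rot: [-180.0, 19.3, 176.0]
force: [-13.5, 2.3, 8.7]
grip_width: 0.0004
grasp_force: 6.5
```

Call:
servo_tool:
  series:
    - [[-0.007,0,0.002,0,0,0,0],[-0.012,0,0.004,0,0,0,0],[-0.012,0,0.004,0,0,0,0]]

```text
time_s: 35.25
tool_pos: [0.5579, -0.2267, 0.0295]
tool_rot: [-180.0, 18.9, 175.9]
force: [-22.9, 3.5, 16.0]
grip_width: 0.0004
grasp_force: 11.7
```

Call:
servo_tool:
  series:
    - [[0.05,0,-0.02,0,0,0,0],[0.15,0,-0.05,0,0,0,0],[0.25,0,-0.1,0,0,0,0],[0.25,0,-0.1,0,0,0,0],[0.25,0,-0.4,0,0,0,0],[0.25,0,-0.6,0,0,0,0],[0.25,0,-0.6,0,0,0,0],[0.25,0,-0.6,0,0,0,0],[0.25,0,-0.6,0,0,0,0]]

```text
time_s: 36.0
tool_pos: [0.4358, -0.2207, 0.1829]
tool_rot: [-179.4, 20.3, 176.0]
force: [1.8, -1.4, -0.2]
grip_width: 0.0003
grasp_force: 0.0
```

```bash
python3 - <<'E'
from cpl import *
w=cam('wrist'); save(w,'w12.png'); print(get_obs()['tool_pos'])
plan(((.46,-.12,.28),130),((*tote(-.06,-.217,0)[:2],.28),86.9),((*tote(-.025,-.217,0)[:2],.16),86.9))
E
```

```text
[ 0.43518856 -0.21976767  0.18002132]
at [ 0.4352 -0.2198  0.18  ] [-179.5   20.1  176. ] w 0.0005 t 36.0 F [-0.3 -0.3 -0.4]
[-0.17, 0.335, -0.295, 0.042, 0.107, 0.253] rows 7.0 -> [ 0.46 -0.12  0.28]
[0.264, 0.305, 0.0, -0.0, -0.0, 0.239] rows 6.0 -> [ 0.479 -0.     0.28 ]
[-0.0, 0.117, 0.4, 0.0, 0.0, 0.0] rows 3.0 -> [ 0.514 -0.002  0.16 ]
```

View pics/w12.png

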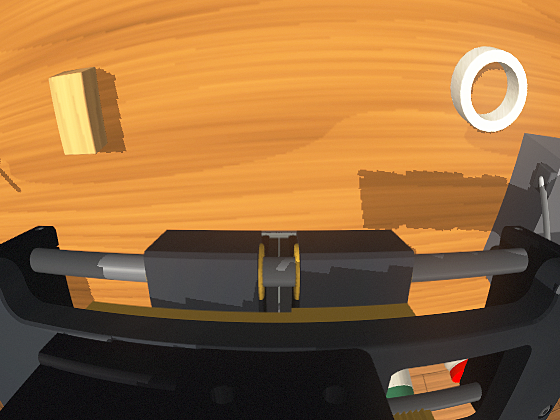

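Call:
servo_tool:
  series:
    - [[-0.17,0.335,-0.295,0.042,0.107,0.253,0],[-0.17,0.335,-0.295,0.042,0.107,0.253,0],[-0.17,0.335,-0.295,0.042,0.107,0.253,0],[-0.17,0.335,-0.295,0.042,0.107,0.253,0],[-0.17,0.335,-0.295,0.042,0.107,0.253,0],[-0.17,0.335,-0.295,0.042,0.107,0.253,0],[-0.17,0.335,-0.295,0.042,0.107,0.253,0],[-0.17,0.335,-0.295,0.042,0.107,0.253,0],[-0.17,0.335,-0.295,0.042,0.107,0.253,0]]

```text
time_s: 36.8
tool_pos: [0.4599, -0.1188, 0.2753]
tool_rot: [179.9, -0.8, 129.9]
force: [-0.5, -0.1, 0.5]
grip_width: 0.0004
grasp_force: 0.0
```

```bash
python3 - <<'E'
from cpl import *
c=cam('top'); save(c,'top13.png'); P=cloud(c); s=cam('side')
cv2.imwrite('pics/e.png',np.hstack([cv2.resize(c['frame'][160:300,130:430],None,fx=1.6,fy=1.6),cv2.resize(s['frame'][130:270,220:370],None,fx=1.6,fy=1.6)])[:,:,::-1])
for x in(-.06,-.02,-.01,-.005,.005,.01):
    for y in (-.05,.0,.05):
        q=np.array(px(c,case(x,y,.06))); q=np.round(q).astype(int); print(x,y,np.round(P[q[1],q[0]],3),c['frame'][q[1],q[0]])
b=(P[...,1]>-.03)&(P[...,1]<.02)&(P[...,0]>.46)&(P[...,0]<.58)&(P[...,2]>.1)&(P[...,2]<.14)&(c['depth']>0)&(c['frame'].max(-1)<70)
print('peg',b.sum(),P[b].min(0),P[b].max(0),np.median(P[b],0))
plan(((*tote(-.06,-.217,0)[:2],.28),86.9),((*tote(-.025,-.217,0)[:2],.16),86.9))
E
```

```text
-0.06 -0.05 [ 0.498 -0.286 -0.004] [137  93  53]
-0.06 0.0 [ 0.499 -0.129  0.663] [66 60 41]
-0.06 0.05 [ 0.501 -0.099  0.678] [83 78 54]
-0.02 -0.05 [ 0.54  -0.288  0.003] [164 111  64]
-0.02 0.0 [ 0.543 -0.234  0.006] [171 117  65]
-0.02 0.05 [ 0.546 -0.184  0.002] [166 115  66]
-0.01 -0.05 [ 0.552 -0.289  0.   ] [163 111  65]
-0.01 0.0 [ 0.555 -0.235  0.001] [164 114  65]
-0.01 0.05 [ 0.558 -0.184 -0.004] [161 110  62]
-0.005 -0.05 [ 0.555 -0.289  0.001] [146 103  67]
-0.005 0.0 [ 0.558 -0.235  0.003] [150 106  67]
-0.005 0.05 [ 0.561 -0.184  0.002] [146 101  61]
0.005 -0.05 [ 0.563 -0.272  0.087] [139 139 136]
0.005 0.0 [ 0.566 -0.224  0.088] [139 140 136]
0.005 0.05 [ 0.569 -0.174  0.084] [147 147 144]
0.01 -0.05 [ 0.565 -0.272  0.087] [138 139 136]
0.01 0.0 [ 0.572 -0.225  0.084] [136 138 134]
0.01 0.05 [ 0.575 -0.174  0.083] [139 140 137]
peg 46 [ 0.51515724 -0.02012929  0.11620542] [0.52360793 0.0185283  0.127089  ] [0.5179391  0.00053268 0.12118193]
at [ 0.459  -0.1183  0.2754] [179.9  -0.7 130.2] w 0.0008 t 36.9 F [ 0.  -0.2 -0.1]
[0.257, 0.305, -0.012, -0.001, -0.004, 0.241] rows 6.1 -> [ 0.479 -0.     0.28 ]
[-0.0, 0.117, 0.4, 0.0, 0.0, 0.0] rows 3.0 -> [ 0.514 -0.002  0.16 ]
```

View pics/e.png

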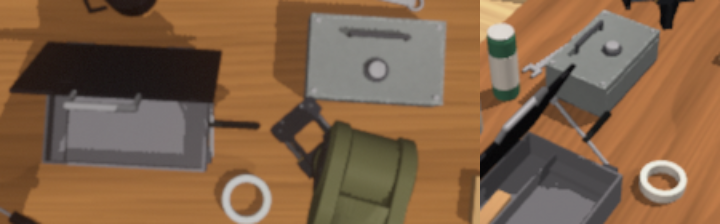

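```bash
sed -i "s/qn=R.from_euler('y',-tilt,degrees=True)/qn=R.from_euler('x',w[3] if len(w)>3 else 0,degrees=True)*R.from_euler('y',-tilt,degrees=True)/" h.py; python3 - <<'E'
from cpl import *
k=(.519,-.003)
plan(((.48,-.02,.25),86.9,0,20),((*k,.16),86.9,0,20),((*k,.128),86.9,0,20),((k[0]+.012,k[1],.1),86.9,0,20),((k[0]+.022,k[1],.078),86.9,0,20))
E
```

```text
at [ 0.459  -0.1183  0.2754] [179.9  -0.7 130.2] w 0.0008 t 36.9 F [ 0.  -0.2 -0.1]
[0.204, 0.265, 0.088, -0.037, 0.104, 0.238] rows 6.6 -> [ 0.48 -0.02  0.25]
[-0.042, 0.132, 0.301, 0.0, 0.0, 0.0] rows 2.4 -> [ 0.519 -0.003  0.16 ]
[-0.036, 0.002, 0.1, 0.0, 0.0, 0.0] rows 0.8 -> [ 0.519 -0.003  0.128]
[-0.03, 0.042, 0.088, 0.0, 0.0, 0.0] rows 0.7 -> [ 0.531 -0.003  0.1  ]
[-0.023, 0.035, 0.069, 0.0, 0.0, 0.0] rows 0.6 -> [ 0.541 -0.003  0.078]
```

Call:
servo_tool:
  series:
    - [[0.204,0.265,0.088,-0.037,0.104,0.238,0],[0.204,0.265,0.088,-0.037,0.104,0.238,0],[0.204,0.265,0.088,-0.037,0.104,0.238,0],[0.204,0.265,0.088,-0.037,0.104,0.238,0],[0.204,0.265,0.088,-0.037,0.104,0.238,0],[0.204,0.265,0.088,-0.037,0.104,0.238,0],[0.204,0.265,0.088,-0.037,0.104,0.238,0],[0.204,0.265,0.088,-0.037,0.104,0.238,0],[0.204,0.265,0.088,-0.037,0.104,0.238,0]]

```text
time_s: 37.65
tool_pos: [0.4798, -0.0207, 0.2504]
tool_rot: [-179.0, -19.7, 86.7]
force: [-0.4, 0.4, 0.9]
grip_width: 0.0005
grasp_force: 0.0
```

Call:
servo_tool:
  series:
    - [[-0.042,0.132,0.301,0,0,0,0],[-0.042,0.132,0.301,0,0,0,0],[-0.042,0.132,0.301,0,0,0,0],[-0.042,0.132,0.301,0,0,0,0],[-0.042,0.132,0.301,0,0,0,0],[-0.042,0.132,0.301,0,0,0,0]]

```text
time_s: 38.15
tool_pos: [0.5197, -0.0033, 0.1624]
tool_rot: [-179.0, -19.8, 86.7]
force: [-0.3, -0.1, 0.7]
grip_width: 0.0
grasp_force: 0.0
```

```bash
python3 - <<'E'
from cpl import *
k=(.519,-.003); print(get_obs()['qpos'])
w=cam('wrist'); save(w,'w14.png')
plan(((*k,.128),86.9,0,20),((k[0]+.012,k[1],.1),86.9,0,20),((k[0]+.022,k[1],.078),86.9,0,20))
E
```

```text
[ 60.87574955  14.52832802 -55.96792601 104.08358531  -8.23024917
  69.66098115   5.43685248]
at [ 0.5199 -0.0038  0.1626] [-179.1  -19.7   86.6] w 0.0005 t 38.2 F [0.2 0.5 0.4]
[-0.037, -0.001, 0.109, 0.001, 0.001, -0.0] rows 0.8 -> [ 0.519 -0.003  0.128]
[-0.03, 0.042, 0.088, 0.0, 0.0, 0.0] rows 0.7 -> [ 0.531 -0.003  0.1  ]
[-0.023, 0.035, 0.069, 0.0, 0.0, 0.0] rows 0.6 -> [ 0.541 -0.003  0.078]
```

View pics/w14.png

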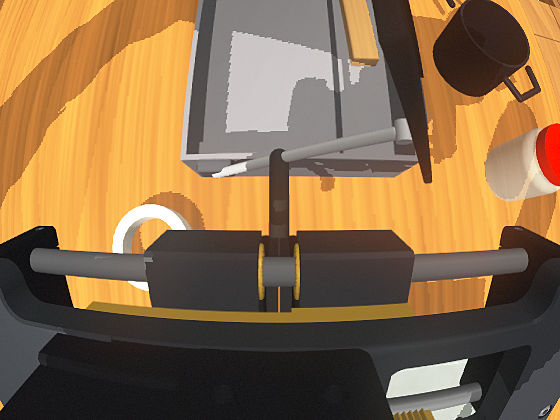

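Call:
servo_tool:
  series:
    - [[-0.03,0,0.09,0,0,0,0],[-0.037,0,0.109,0,0,0,0],[-0.043,0.01,0.127,0,0,0,0],[-0.049,0.018,0.145,0,0,0,0],[-0.055,0.026,0.163,0,0,0,0],[-0.061,0.034,0.18,0,0,0,0],[-0.067,0.042,0.197,0,0,0,0],[-0.073,0.052,0.215,0,0,0,0],[-0.079,0.062,0.232,0,0,0,0],[-0.085,0.07,0.25,0,0,0,0],[-0.09,0.076,0.266,0,0,0,0]]

```text
time_s: 39.12
tool_pos: [0.5408, -0.0033, 0.076]
tool_rot: [-178.9, -19.8, 86.5]
force: [-0.2, -0.6, 0.6]
grip_width: 0.0008
grasp_force: 0.4
```

```bash
python3 - <<'E'
from cpl import *
k=(.519,-.003)
plan(((k[0]+.023,k[1],.076),86.9,0,20))
E
```

```text
at [ 0.5408 -0.0033  0.076 ] [-178.9  -19.8   86.5] w 0.0008 t 39.1 F [-0.2 -0.6  0.6]
[0.001, 0.004, 0.0, 0.001, 0.001, -0.001] rows 0.0 -> [ 0.542 -0.003  0.076]
```

Call:
servo_tool:
  series:
    - [[0,0.003,0.01,0,0,0,0],[0,0.003,0.01,0,0,0,0],[0,0.003,0.01,0,0,0,0],[0,0.003,0.01,0,0,0,0],[0,0.003,0.01,0,0,0,0],[0,0.003,0.01,0,0,0,0],[0,0.003,0.01,0,0,0,0],[0,0.003,0.01,0,0,0,0],[0,0.003,0.01,0,0,0,0],[0,0.003,0.01,0,0,0,0],[0,0.003,0.01,0,0,0,0],[0,0.003,0.01,0,0,0,0]]

```text
time_s: 40.12
tool_pos: [0.5415, -0.0021, 0.0735]
tool_rot: [-178.9, -19.8, 86.5]
force: [-0.7, 0.5, 0.6]
grip_width: 0.0002
grasp_force: 0.4
```

```bash
python3 - <<'E'
from cpl import *
s=cam('side'); w=cam('wrist'); print(get_obs()['force'])
cv2.imwrite('pics/f.png',np.hstack([cv2.resize(s['frame'][130:330,170:370],None,fx=1.5,fy=1.5),cv2.resize(w['frame'],(400,300))])[:,:,::-1])
E
```

```text
[-1.25811515  0.75628054  1.10961347]
```

View pics/f.png

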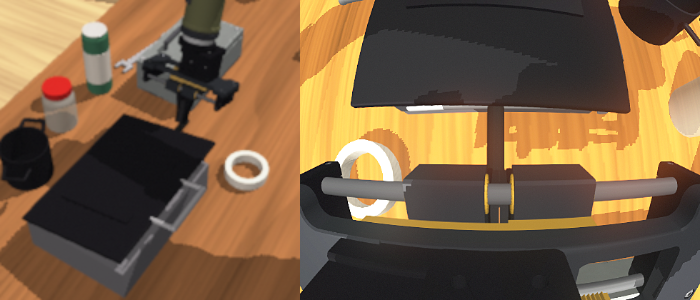

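Call:
servo_tool:
  series:
    - [[0,0,0,0,0,0,0],[0,0,0,0,0,0,0],[0,0,0,0,0,0,0],[0,0,0,0,0,0,0],[0,0,0,0,0,0,0],[0,0,0,0,0,0,0],[0,0,0,0,0,0,0],[0,0,0,0,0,0,0],[0,0,0,0,0,0,0],[0,0,0,0,0,0,0],[0,0,0,0,0,0,0],[0,0,0,0,0,0,0]]

```text
time_s: 41.22
tool_pos: [0.5414, -0.0022, 0.0735]
tool_rot: [-178.9, -19.8, 86.5]
force: [-0.1, 0.7, 1.0]
grip_width: 0.0004
grasp_force: 0.4
```

Call:
servo_tool:
  series:
    - [[0,0,0,0,0,0,0],[0,0,0,0,0,0,0],[0,0,0,0,0,0,0],[0,0,0,0,0,0,0],[0,0,0,0,0,0,0],[0,0,0,0,0,0,0],[0,0,-0.1,0,0,0,0],[0,0,-0.2,0,0,0,0],[0,0,-0.4,0,0,0,0],[0,0,-0.6,0,0,0,0],[0,0,-0.6,0,0,0,0],[0,0,-0.6,0,0,0,0]]

```text
time_s: 42.22
tool_pos: [0.545, -0.0672, 0.2493]
tool_rot: [-179.6, -19.6, 86.5]
force: [0.3, 0.3, -0.7]
grip_width: 0.0003
grasp_force: 0.0
```

Call:
servo_tool:
  series:
    - [[-0.1,-0.3,-0.2,0,0,0,0],[-0.1,-0.3,-0.2,0,0,0,0],[-0.1,-0.3,-0.2,0,0,0,0],[-0.1,-0.3,-0.2,0,0,0,0],[-0.1,-0.3,-0.2,0,0,0,0],[-0.1,-0.3,-0.2,0,0,0,0],[-0.1,-0.3,-0.2,0,0,0,0],[-0.1,-0.3,-0.2,0,0,0,0]]

```text
time_s: 42.88
tool_pos: [0.4499, -0.1059, 0.2902]
tool_rot: [-178.9, -19.9, 86.7]
force: [0.9, -1.1, 0.6]
grip_width: 0.0003
grasp_force: 0.0
```

```bash
python3 - <<'E'
from cpl import *
c=cam('top'); P=cloud(c); s=cam('side'); print(get_obs()['tool_pos'],get_obs()['force'])
for x in(-.09,0,.09):
    q=np.round(px(c,tote(x,.05,.085))).astype(int); print(P[q[1]-2:q[1]+3,q[0]-2:q[0]+3,2].mean())
cv2.imwrite('pics/g.png',np.hstack([c['frame'][120:320,130:430],s['frame'][120:320,160:380]])[:,:,::-1])
E
```

```text
[ 0.44982559 -0.10607004  0.29027808] [-0.14807392  0.604244   -0.03520194]
0.0874486789765496
0.0862316485687034
0.08638652364834709
```

View pics/g.png

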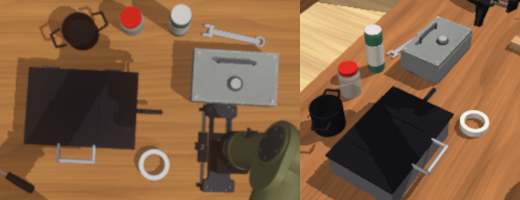

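The lid is flat at 86 mm, as it was at the start. The drawer is still flush and the other things haven't moved.

```bash
python3 -c "
from h import *
print(env.sign_off())"
```

```text
the job is handed in; nothing more can be done
None
```

The job is done and handed in: all three brass couplings are in the drawer, the drawer is pushed home and stayed shut in the last pictures, and the tote's lid is down after tripping the stay; my first push on the drawer caught the case front (about 38 N at the wrist).

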